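# Empty the mug of markers into the sorting tray and set it on the scale

### The job

The black mug has to be weighed on its own for its return. Tip all four markers out of the mug into the blue sorting tray, then stand the empty mug gently upright in the middle of the scale's platform; leave everything else on the counter where it is.

Things in the scene. Friction and masses are not known exactly. Their poses are not given: they have to be found in the camera images.
- mug: Black glazed ceramic mug, flared: 56 mm across the foot, 94 mm across the rim, 95 mm tall, wall 5 mm, inner floor 6 mm up, slippery inside; about 0.32 kg. It stands upright on the counter. Origin at the centre of the underside, z up out of the mouth. Its squared strap handle sticks out towards the mug's own -x, roughly towards the near edge of the counter.
- mug_handle (a point): The middle of the upright part of the mug's handle: 75 mm from the mug's axis and 54.5 mm above its foot. The straight upright part is 36 mm tall, 14 mm wide (along the mug's y) and 9 mm thick (along x), bevelled into the arms above and below; the finger hole between it and the mug's wall is about 30 mm wide and 42 mm tall.
- mug_rim (a point): Centre of the mug's mouth, level with the rim, 95 mm above its foot on its axis.
- marker1: One of four alike chunky round markers, white barrel and black cap, 125 mm long, 18 mm diameter, about 28 g. Origin at mid-length on the axis, z along the axis away from the cap. They stand cap down in the mug, leaning outwards on its rim, and show about 35 mm above it.
- marker2: Like marker1.
- marker3: Like marker1.
- marker4: Like marker1.
- tray: Blue plastic sorting tray, open on top, fixed to the counter: 280 mm (its x) by 240 mm (its y) outside, 50 mm high, walls and floor 4 mm. Origin at the centre of the underside, z up.
- scale: Parcel scale, fixed: grey housing with a square-edged steel platform 200 mm (x) by 220 mm (y) whose top is 60 mm above the counter and does not give, and a sloped indicator panel along its -x edge, lower than the platform. The housing reaches from 165 mm on the -x side to 105 mm on the +x side and is 240 mm wide. Origin on the counter under the middle of the platform.
- scale_top (a point): Middle of the scale's platform, on its top face.
- pliers: Bystander: steel pliers with black grips lying flat, 180 mm long, 15 mm thick, origin under the pivot, jaws towards +x.
- tumbler: Bystander: empty steel tumbler without a handle, 66 mm diameter, 120 mm tall, origin under its centre.
- tape_measure: Bystander: grey pocket tape measure lying flat, 70 x 66 mm, 36 mm tall, origin under its centre.
Things that resemble listed ones, but are neither listed nor needed, are in the scene too. What is shaped like the marker2 but green or yellow is not meant. Leave any turquoise look-alike of the marker4 alone.

How it is judged:
On the way, in this order (a step that is already met when the one before it is completed fails the run):
1. the mug is held over the tray and tipped by more than about 65 degrees, markers still to come out (angle between mug's own z axis and vertical above 1.15 rad and horizontal distance between mug_rim and tray below 0.17 m and height (world z) of mug_rim above 0.03 m).
2. all four markers are in the tray (x of marker1 in the frame of tray between -0.136 and 0.136 m and y of marker1 in the frame of tray between -0.116 and 0.116 m and z of each of marker1, marker2, marker3, marker4 in the frame of tray below 0.05 m and x of marker2 in the frame of tray between -0.136 and 0.136 m and y of marker2 in the frame of tray between -0.116 and 0.116 m and x of marker3 in the frame of tray between -0.136 and 0.136 m and y of marker3 in the frame of tray between -0.116 and 0.116 m and x of marker4 in the frame of tray between -0.136 and 0.136 m and y of marker4 in the frame of tray between -0.116 and 0.116 m), for 0.1 s.
At the end, for the whole second after the job is handed in: All four markers lie at rest in the tray (mid-length inside its walls and below its 50 mm rim); the empty mug, let go and at rest, stands upright (within about 6 degrees) on the scale's platform with its foot within 45 mm of the platform's middle (all of step 2 and linear speed of each of marker1, marker2, marker3, marker4 below 0.05 m/s and angle between mug's own z axis and vertical below 0.1 rad and horizontal distance between mug and scale_top below 0.045 m and z of mug in the frame of scale_top between -0.006 and 0.006 m and linear speed of mug below 0.03 m/s); the robot touches nothing.
It fails at once if the mug knocks on the scale with more than 45 N (contact force between mug and scale above 45 N).
It fails at once if a bystander is moved more than 30 mm (distance of any of pliers, tumbler, tape_measure from where it was at the start of the episode above 0.03 m).
It also fails if it takes over 69 s, if anything falls off the work surface, if the arm or the gripper's body presses on something with over 40 N, if the wrist force passes 120 N, or if a joint passes its speed limit or range.

### The arm

A 7-joint arm with a two-finger parallel gripper is mounted at the origin on the work surface. World frame = base frame: x ahead of the robot, y to its left, z up, the work surface at z = 0. Lengths are in m, angles in rad, forces in N, time in s.
With the tool pointing down it reaches from about 0.4 to 0.85 m from the base axis. Payload 4.4 kg.
Tool frame: the origin (TCP) lies at the very end of the fingers, on their centre line; the grasp point (between the pads) lies 19 mm behind it; z points along the fingers, y is the line along which they close (so a half turn about z gives the same grasp; the last joint's range is limited). The gripper opens to 94 mm and grips with 3 to 60 N. Pads are 16 mm wide; open, the fingers measure 119 mm over their backs; the gripper's body (75 mm by 177 mm) begins 78 mm behind the grasp point.
Start: joints at [1.095, 0.628, 0.038, 1.517, -0.027, 0.996, -0.02], TCP at [0.259, -0.596, 0.205] pointing down, gripper open.
Joint ranges: [-3.06, 3.06], [-0.37, 2.12], [-1.25, 1.32], [0.18, 2.47], [-1.1, 4.24], [0.23, 1.98], [-2.94, 2.94]. Speed limits (rad/s): [2.57, 2.57, 3.14, 3.14, 3.14, 3.14, 3.14].

### API

Orientations are given as a rotation vector (axis times angle).
In Python, from rig import manip, optics gives the robot as it stands.
- The arm moves only by the tool jog_arm, never from a script. Its argument "commands" is a list of rows, each a list of 6 numbers: the shift along the tool's x, y, z each as a share of 150 mm, from -1 to 1, then the turn, a rotation vector about the tool's x, y, z each as a share of pi rad, from -1 to 1. In form: [[tx, ty, tz, rx, ry, rz], ...]. A call has exactly 8 rows; each row is the pose to reach, as a shift and turn from the pose commanded when the call began, along the tool's axes at that moment, turning the shorter way round; what a row does not reach only later rows make up. A row lasts 1/8 s, in which the tool goes at most 62.5 mm and 10.7 degrees, less where a joint would pass 70% of its speed; a pose out of reach is approached as far as the arm can. A call with a number of a shift or a turn outside -1 to 1 is refused whole. A call with a gripper value outside its range is refused whole. "grip" is the opening, from -1 (shut) to 1 (fully open), set as the call begins (left out, the last holds). The fingers move at their own pace and stop on an object; the grip force is fixed at half the most. Time passes only in rows, so rows that repeat a pose let the fingers close, or fill a call up. It gives the time, the measured TCP pose, the force, the opening and the grip force at its end, in the units of the state.
- manip.state(): the state, without advancing time (a new reading comes with each control period).
- optics.snapshot(name): name is "side" or "top" or "wrist"; returns a dict with "img" (480x640x3 uint8, red, green, blue), "camera_matrix" (3x3 intrinsics, pixels), "R" (3x3) and "t" (3): a world point X has camera coordinates R X + t; the wrist camera has in their place "T_tool_cam" (4x4, takes a point from camera to tool coordinates, whose origin is the TCP and whose axes are the flange's). Camera axes: x right, y down, z forward; pixel columns grow to the right and rows downward; lengths in m; the calibration is good to about 2 mm. A picture is of the moment at which its call begins: read the wrist's pose just before it. There is no depth.
- manip.close_job(): hands the job in; it is judged then, once.
The state is a dict: "t": time; "joint_positions": joint angles; "qd": joint speeds; "joint_torque": joint torques, N m; "tool_pos": TCP position; "tool_rot": TCP orientation; "contact_force": force on the tool from outside, world axes, zero at the start; "torque": the same for the moment, N m; "opening": opening from 0.0 (shut) to 1.0 (fully open); "grasp_force": force on a finger pad.
Only numpy, scipy, OpenCV 4.12 (cv2) and the standard library are available. Lean on these libraries where they do the work, as an engineer would, in place of code of your own. Each camera call takes 0.05 s, during which the arm holds its last target. There are 200 camera calls.

## Working session

There is one attempt and no reset: what is moved stays moved. The work goes in short steps, Python scripts to look and compute and a tool call to move; the robot and the scene stay as the last step left them, time stands still between calls to the robot, and variables do not carry over. Pictures are saved under pics/ and viewed, at most 10 in all, crops included, and the job is handed in when it is done.

Besides the shell and the picture viewer there is one more tool, called after "Request:" as name([rows], argument=value, ...), one row to a line, values as JSON. jog_arm: Moves the arm, as the interface text tells. Shift numbers are shares of 150 mm and turn numbers shares of pi rad, none past 1 either way. Its arguments: {"type":"object","properties":{"commands":{"type":"array","items":{"type":"array","items":{"type":"number"}}},"grip":{"type":"number"}},"required":["commands"]}

```bash
mkdir -p pics; python3 - <<'E'
from rig import manip, optics
import cv2,numpy as np
for n in("top","side"):
    s=optics.snapshot(n); cv2.imwrite(f"pics/{n}0.png",s["img"][:,:,::-1]); np.savez(f"{n}.npz",K=s["camera_matrix"],R=s["R"],t=s["t"]); print(n,-s["R"].T@s["t"])
s=manip.state();print(s["tool_pos"],s["tool_rot"],s["opening"],s["contact_force"])
w=optics.snapshot("wrist");print(w["T_tool_cam"].round(4))
E
```

```text
top [0.39425847 0.09838621 1.05908424]
side [0.46446883 1.00394637 1.13599324]
[ 0.25878988 -0.59562664  0.20468976] [-3.07429832e+00 -6.38940432e-01  5.26258694e-04] 0.9986169238498913 [ 0.0489875  -0.46381163 -0.12894651]
[[-2.000e-04 -9.740e-01 -2.264e-01  6.530e-02]
 [ 1.000e+00 -2.000e-04  1.000e-04  3.000e-04]
 [-2.000e-04 -2.264e-01  9.740e-01 -1.807e-01]
 [ 0.000e+00  0.000e+00  0.000e+00  1.000e+00]]
```

View pics/top0.png

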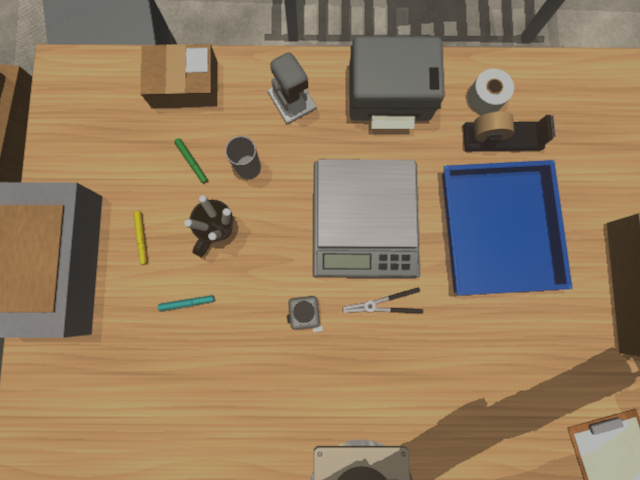

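View pics/side0.png

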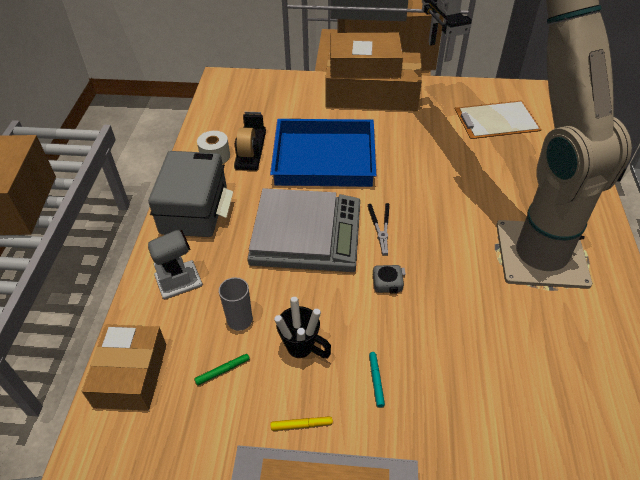

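The top view shows the mug at (211,222), its handle at (202,246), the scale platform at about (367,203) and the tray at about (507,228). The side view shows the mug at (300,335) and its handle at (322,348). I'll enlarge both crops.

```bash
python3 - <<'E'
import cv2,numpy as np
a=cv2.imread("pics/top0.png")[185:265,170:250];b=cv2.imread("pics/side0.png")[290:370,265:345]
f=lambda x:cv2.convertScaleAbs(cv2.resize(x,(400,400),interpolation=3),alpha=1.8,beta=15)
cv2.imwrite("pics/mug.png",np.hstack([f(a),f(b)]))
E
cat > h.py <<'E'
import numpy as np
def cam(n): d=np.load(f"{n}.npz"); return d["K"],d["R"],d["t"]
def bp(n,u,v,z):
    K,R,t=cam(n); c=-R.T@t; r=R.T@np.linalg.solve(K,[u,v,1.]); return (c+r*(z-c[2])/r[2]).round(4)
def pj(n,X):
    K,R,t=cam(n); p=K@(R@np.array(X)+t); return (p[:2]/p[2]).round(1)
E
python3 - <<'E'
from h import *
print("tray rim",[bp("top",*p,.05) for p in [(444,167),(554,162),(570,289),(456,295)]])
print("plat",[bp("top",*p,.06) for p in [(317,161),(416,160),(418,248),(318,247)]])
print("tray side",[bp("side",*p,.05) for p in [(275,121),(375,120),(376,178),(272,179)]])
print("plat side",[bp("side",*p,.06) for p in [(263,190),(338,194),(334,264),(251,261)]])
print("tumbler",bp("top",241,150,.12),bp("side",235,289,.12),"tape",bp("top",304,312,.036))
E
```

```text
tray rim [array([ 0.7179, -0.1961,  0.05  ]), array([ 0.7309, -0.4499,  0.05  ]), array([ 0.4408, -0.4622,  0.05  ]), array([ 0.4273, -0.2104,  0.05  ])]
plat [array([0.7275, 0.0944, 0.06  ]), array([ 0.7309, -0.1302,  0.06  ]), array([ 0.5295, -0.1282,  0.06  ]), array([0.5311, 0.0918, 0.06  ])]
tray side [array([ 0.739, -0.437,  0.05 ]), array([ 0.4338, -0.4646,  0.05  ]), array([ 0.4246, -0.2017,  0.05  ]), array([ 0.711 , -0.1756,  0.05  ])]
plat side [array([ 0.7267, -0.1194,  0.06  ]), array([ 0.5244, -0.1195,  0.06  ]), array([0.5179, 0.1223, 0.06  ]), array([0.7179, 0.1289, 0.06  ])]
tumbler [0.7312 0.2568 0.12  ] [0.7255 0.2592 0.12  ] tape [0.39   0.1222 0.036 ]
```

View pics/mug.png

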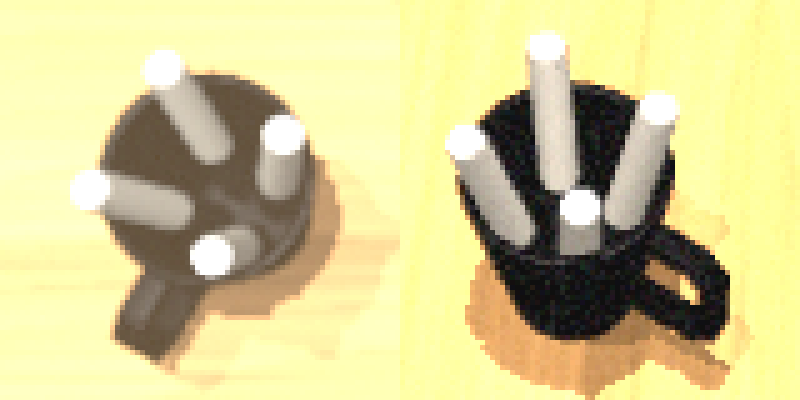

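```bash
python3 - <<'E'
from h import *
from scipy.optimize import least_squares
c=bp("top",211.8,220.3,.095); print(c)
# side rim: x 455..675/5+265, y 82..265/5+290 
print(bp("side",265+565/5,290+172/5,.095))
# handle: top-view direction, outer face mid (134,348); side: outer edge mid (727,295)-> local x 327
obs=np.array([170+134/5,185+345/5,265+(712-400)/5,290+290/5])
def pts(p):
    x,y,a=p; d=np.array([np.cos(a),np.sin(a)]); m=np.array([x,y])
    return np.r_[pj("top",[*(m+d*.0795),.05]),pj("side",[*(m+d*.075),.0545])]
r=least_squares(lambda p:pts([c[0],c[1],p[0]])-obs,[np.pi],diff_step=.02); print(np.degrees(r.x),r.fun)
E
```

```text
[0.5832 0.3189 0.095 ]
[0.4111 0.3091 0.095 ]
[151.40788578] [ 1.   1.2 -0.9  1.5]
```

Request:
jog_arm([
  [0.2,-0.06,-0.05,0,0,0],
  [0.4,-0.12,-0.1,0,0,0],
  [0.6,-0.18,-0.16,0,0,0],
  [0.8,-0.24,-0.22,0,0,0],
  [1,-0.29,-0.27,0,0,0],
  [1,-0.29,-0.27,0,0,0],
  [1,-0.29,-0.27,0,0,0],
  [1,-0.29,-0.27,0,0,0],
], grip=1)

```text
t: 1.15
tool_pos: [0.3775, -0.4975, 0.2455]
tool_rot: [-3.076, -0.635, 0.002]
contact_force: [0.3, 0.1, -0.1]
opening: 1.0
grasp_force: 0.0
```

```bash
python3 - <<'E'
from h import *
from rig import manip
import json
s=manip.state(); d=[dict(q=[1.095,.628,.038,1.517,-.027,.996,-.02],p=[.25878988,-.59562664,.20468976],r=[-3.07429832,-.638940432,.000526]),dict(q=list(map(float,s["joint_positions"])),p=list(map(float,s["tool_pos"])),r=list(map(float,s["tool_rot"])))]
json.dump(d,open("d.json","w")); print(s["t"],d[1])
print(bp("side",298,324.4,.095),bp("top",211.8,220.3,.095))
E
```

```text
1.15 {'q': [0.8518450951002114, 0.5524245790793636, 0.03975062249261647, 1.5428418100420729, -0.02287040602723615, 1.0475803938109738, -0.2662868796514543], 'p': [0.3775188019401359, -0.49754545505374975, 0.24554820103374542], 'r': [-3.076436454849243, -0.635446198462689, 0.0020277253246743254]}
[0.5807 0.3229 0.095 ] [0.5832 0.3189 0.095 ]
```

Request:
jog_arm([
  [0.2,-0.2,0,0,0,0],
  [0.4,-0.4,0,0,0,0],
  [0.6,-0.6,0,0,0,0],
  [0.8,-0.8,0,0,0,0],
  [1,-1,0,0,0,0],
  [1,-1,0,0,0,0],
  [1,-1,0,0,0,0],
  [1,-1,0,0,0,0],
])

```text
t: 2.15
tool_pos: [0.4561, -0.301, 0.2459]
tool_rot: [3.076, 0.634, -0.001]
contact_force: [0.1, 0.1, -0.2]
opening: 1.002
grasp_force: 0.0
```

Request:
jog_arm([
  [0.14,-0.2,0,0,0,0],
  [0.28,-0.4,0,0,0,0],
  [0.42,-0.6,0,0,0,0],
  [0.56,-0.8,0,0,0,0],
  [0.7,-1,0,0,0,0],
  [0.7,-1,0,0,0,0],
  [0.7,-1,0,0,0,0],
  [0.7,-1,0,0,0,0],
])

```text
t: 3.15
tool_pos: [0.4933, -0.1217, 0.2459]
tool_rot: [3.076, 0.634, -0.0]
contact_force: [0.3, 0.6, -0.4]
opening: 1.001
grasp_force: 0.0
```

Request:
jog_arm([
  [0.04,-0.2,0,0,0,0.03],
  [0.08,-0.4,0,0.01,-0.05,0.06],
  [0.12,-0.6,0,0.01,-0.08,0.09],
  [0.16,-0.8,0,0.02,-0.1,0.12],
  [0.2,-1,0,0.02,-0.1,0.15],
  [0.2,-1,0,0.02,-0.1,0.15],
  [0.2,-1,0,0.02,-0.1,0.15],
  [0.2,-1,0,0.02,-0.1,0.15],
])

```text
t: 4.15
tool_pos: [0.4616, 0.0281, 0.2461]
tool_rot: [3.098, -0.104, -0.495]
contact_force: [0.3, 0.1, -0.5]
opening: 0.999
grasp_force: 0.0
```

```bash
cat > kin.py <<'E'
import numpy as np, json
from scipy.spatial.transform import Rotation as Ro
from scipy.optimize import least_squares
S=[json.loads('1')]
def fk(q,P,sg):
    d1,d3,d5,d7,a0,a7=P; p=np.array([0,0,d1]); R=Ro.from_euler('z',a0)
    ax='zyzyzyz'
    for i in range(7):
        R=R*Ro.from_euler(ax[i],sg[i]*q[i])
        if i in(1,3,5): p=p+R.apply([0,0,{1:d3,3:d5,5:d7}[i]])
    return p,R*Ro.from_euler('z',a7)
def fit(D):
    import itertools; best=None
    for s in itertools.product([1,-1],repeat=4):
        sg=[s[0],1,s[1],1,s[2],1,s[3]]
        def f(P):
            o=[]
            for d in D:
                p,R=fk(d['q'],P,sg); o+=list((p-d['p'])*5)+list((R.inv()*Ro.from_rotvec(d['r'])).as_rotvec())
            return np.array(o)
        for a7 in(0,1.57,3.14,-1.57):
            r=least_squares(f,[.35,.45,.45,.25,0,a7])
            if best is None or r.cost<best[0]: best=(r.cost,r.x,sg,np.abs(r.fun).max())
    return best
E
python3 - <<'E'
from kin import *
from rig import manip
D=json.load(open("d.json")); s=manip.state()
D.append(dict(q=list(map(float,s["joint_positions"])),p=list(map(float,s["tool_pos"])),r=list(map(float,s["tool_rot"]))))
json.dump(D,open("d.json","w"));print(D[-1]); print(fit(D))
E
```

```text
{'q': [-0.13424426991902055, 0.5017077007614615, 0.0645817538340464, 1.6956930960505456, -0.06446213828671267, 1.2612997185973371, -1.6813176210088394], 'p': [0.4616297248183937, 0.028101831698026766, 0.24614958199186274], 'r': [3.097815468018727, -0.10425441053053162, -0.4949902944136975]}
(np.float64(0.000677478675082374), array([ 0.34879087,  0.54778201,  0.38956304,  0.37468985, -0.04696224,
        1.524797  ]), [-1, 1, -1, 1, -1, 1, -1], np.float64(0.029202795544378598))
```

```bash
cat > kin.py <<'E'
import numpy as np, json
from scipy.spatial.transform import Rotation as Ro
from scipy.optimize import least_squares
sg=np.array([-1,1,-1,1,-1,1,-1])
def fk(q,P):
    p=np.array([0,0,P[0]]); R=Ro.from_euler('z',P[4])
    for i in range(7):
        R=R*Ro.from_euler('zyzyzyz'[i],sg[i]*(q[i]))
        if i==1: p=p+R.apply([P[6],0,P[1]])
        if i==3: p=p+R.apply([P[7],0,P[2]])
        if i==5: p=p+R.apply([P[8],0,P[3]])
    return p,R*Ro.from_euler('z',P[5])
def fres(P,D):
    o=[]
    for d in D:
        p,R=fk(d['q'],P); o+=list((p-d['p'])*5)+list((R.inv()*Ro.from_rotvec(d['r'])).as_rotvec())
    return np.array(o)
def fit(D): return least_squares(lambda P:np.r_[fres(P,D),(P[6:9])*.01],[.35,.45,.45,.25,0,1.57,0,0,0])
E
python3 - <<'E'
from kin import *
import itertools
D=json.load(open("d.json"))
import kin
for s in itertools.product([1,-1],repeat=2):
  for a in ('zyzyzyz',):
    kin.sg[2],kin.sg[4]=s
    r=fit(D); print(s,r.cost,r.x.round(4)); print(r.fun.reshape(-1,6).round(4))
E
```

```text
(1, 1) 0.004655887998349218 [ 0.3699  0.5022  0.5873  0.3737 -0.0986  1.5899 -0.1084 -0.068   0.0886]Traceback (most recent call last):
  File "<stdin>", line 8, in <module>
ValueError: cannot reshape array of size 21 into shape (6)
```

```bash
python3 - <<'E'
from kin import *
import itertools
D=json.load(open("d.json"))
import kin
for s in itertools.product([1,-1],repeat=2):
    kin.sg[2],kin.sg[4]=s
    r=fit(D); print(s,r.cost,r.x.round(4)); print(r.fun[:18].reshape(-1,6).round(4))
E
```

```text
(1, 1) 0.004655887998349218 [ 0.3699  0.5022  0.5873  0.3737 -0.0986  1.5899 -0.1084 -0.068   0.0886]
[[-0.0152 -0.0056 -0.0006  0.0027  0.0003 -0.0263]
 [ 0.0073  0.004   0.0009 -0.0006 -0.002  -0.0271]
 [-0.0007  0.0035 -0.0002  0.0678 -0.0082  0.0534]]
(1, -1) 0.004668404749280884 [ 0.2278  1.1846 -0.3425  0.1155 -0.069   1.5885  0.4145  0.9605 -0.4275]
[[-0.0039 -0.0029  0.0118  0.0009 -0.045  -0.0246]
 [ 0.0085  0.0079 -0.0145 -0.0118 -0.04   -0.019 ]
 [ 0.001  -0.0019  0.0027 -0.0443  0.01    0.0436]]
(-1, 1) 0.007492125849951789 [ 0.2626  0.9597 -0.518   0.2762 -0.0683  1.5343  0.5245  0.6297 -0.4382]
[[-0.0115 -0.0065  0.0152  0.0013  0.045  -0.0019]
 [-0.0016  0.0007 -0.0182  0.0083  0.0387 -0.0089]
 [ 0.0007  0.0062  0.003   0.1013 -0.0072  0.0108]]
(-1, -1) 6.773679076154665e-05 [ 0.3472  0.5982  0.6415  0.3083 -0.0343  1.5372 -0.1462  0.0671  0.0864]
[[ 0.0001  0.0003 -0.0016  0.0027 -0.0003 -0.0002]
 [ 0.001   0.0005  0.0021 -0.     -0.     -0.0008]
 [-0.0001 -0.0004 -0.0004 -0.0107  0.0003  0.001 ]]
```

```bash
cat >> h.py <<'E'
from scipy.spatial.transform import Rotation as Ro
def grasp(mug,az,th,back=0,dz=0,gh=.0545):
    """TCP pose for handle grasp: mug xy+z, handle azimuth az deg, tool tilt th deg from vertical"""
    a=np.radians(az);o=np.array([np.cos(a),np.sin(a),0]);z=-o*np.sin(np.radians(th))+[0,0,-np.cos(np.radians(th))]
    y=np.array([np.cos(a-np.pi/2),np.sin(a-np.pi/2),0]); x=np.cross(y,z)
    g=np.array(mug)+o*.075+[0,0,gh+dz]
    return g+z*(.019-back),Ro.from_matrix(np.c_[x,y,z])
def rel(s,p,R):
    R0=Ro.from_rotvec(s["tool_rot"]); 
    return np.r_[R0.inv().apply(p-np.array(s["tool_pos"]))/.15,(R0.inv()*R).as_rotvec()/np.pi].round(3)
E
python3 - <<'E'
from h import *
from rig import manip
s=manip.state(); p,R=grasp([.582,.321,0],151.4,30,.13,.03); print(p,R.as_matrix().round(2),rel(s,p,R),Ro.from_rotvec(s["tool_rot"]).as_matrix().round(2))
E
```

```text
[0.46742322 0.38346929 0.18062882] [[-0.76  0.48  0.44]
 [ 0.41  0.88 -0.24]
 [-0.5  -0.   -0.87]] [ 0.016 -2.372  0.421 -0.35  -0.014 -0.788] [[ 0.95 -0.07 -0.31]
 [-0.07 -1.    0.01]
 [-0.31  0.01 -0.95]]
```

Request:
jog_arm([
  [0,-0.2,0,-0.04,0,-0.08],
  [0,-0.4,0,-0.07,0,-0.15],
  [0,-0.6,0,-0.1,0,-0.22],
  [0,-0.8,0,-0.13,0,-0.3],
  [0,-1,0,-0.16,0,-0.35],
  [0,-1,0,-0.17,0,-0.4],
  [0,-1,0,-0.17,0,-0.4],
  [0,-1,0,-0.17,0,-0.4],
])

```text
t: 5.15
tool_pos: [0.4707, 0.1793, 0.2443]
tool_rot: [2.248, 1.686, -0.376]
contact_force: [0.7, -0.0, 0.9]
opening: 1.001
grasp_force: 0.0
```

```bash
cat >> h.py <<'E'
import json
def rec():
    from rig import manip
    s=manip.state(); D=json.load(open("d.json"))
    D.append({k:list(map(float,s[j])) for k,j in dict(q="joint_positions",p="tool_pos",r="tool_rot").items()})
    json.dump(D,open("d.json","w")); print(round(s["t"],2),np.round(s["joint_positions"],2)); return s
E
python3 - <<'E'
from h import *
s=rec(); p,R=grasp([.582,.321,0],151.4,30,.13,.03); print(rel(s,p,R))
E
```

```text
5.15 [-0.5   0.53 -0.22  1.7   0.42  1.25 -1.19]
[ 1.357 -0.414 -0.145 -0.168 -0.016 -0.392]
```

Request:
jog_arm([
  [0.2,-0.06,-0.03,-0.03,0,-0.08],
  [0.4,-0.12,-0.06,-0.06,0,-0.15],
  [0.6,-0.18,-0.1,-0.1,-0.01,-0.22],
  [0.8,-0.24,-0.1,-0.13,-0.01,-0.3],
  [1,-0.3,-0.1,-0.16,-0.01,-0.36],
  [1,-0.3,-0.1,-0.17,-0.01,-0.39],
  [1,-0.3,-0.1,-0.17,-0.01,-0.39],
  [1,-0.3,-0.1,-0.17,-0.01,-0.39],
])

```text
t: 6.15
tool_pos: [0.47, 0.3274, 0.1965]
tool_rot: [0.664, 2.55, -0.154]
contact_force: [0.1, -0.7, 0.1]
opening: 1.001
grasp_force: 0.0
```

```bash
python3 - <<'E'
from h import *
s=rec(); p,R=grasp([.582,.321,0],151.4,30,.13,.03); print(rel(s,p,R))
import cv2
from rig import optics
cv2.imwrite("pics/w1.png",optics.snapshot("wrist")["img"][:,:,::-1])
E
```

```text
6.15 [-0.69  0.54 -0.43  1.95  0.96  0.95 -0.69]
[ 0.226  0.317 -0.     0.003 -0.003 -0.004]
```

View pics/w1.png

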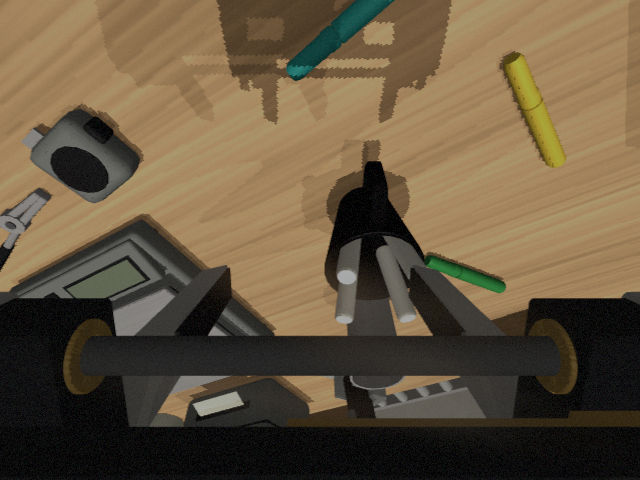

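The wrist view shows the mug with its handle at about (375,165–205) and its rim at about (375,245), aligned with the tool. I'll check the predicted handle position against this.

```bash
python3 - <<'E'
from h import *
from rig import manip,optics
s=manip.state();w=optics.snapshot("wrist");T=np.array(w["T_tool_cam"]);K=w["camera_matrix"]
R0=Ro.from_rotvec(s["tool_rot"])
def pw(X):
    c=T[:3,:3].T@(R0.inv().apply(np.array(X)-s["tool_pos"])-T[:3,3]); u=K@c; return (u[:2]/u[2]).round(1)
for az in(147,151.4,156):
    o=np.array([np.cos(np.radians(az)),np.sin(np.radians(az)),0]);m=np.array([.582,.321,0])
    print(az,"outer top/bot",pw(m+o*.0795+[0,0,.0725]),pw(m+o*.0795+[0,0,.0365]),"rim L/R",[pw(m+[*(Ro.from_euler('z',k,degrees=True).apply(o)*.047)[:2],.095]) for k in(90,-90)],"inner",pw(m+o*.047+[0,0,.08]))
E
```

```text
147 outer top/bot [382.5 181.7] [376.8 159.3] rim L/R [array([319.6, 265.5]), array([419.6, 269.1])] inner [376.8 217.9]
151.4 outer top/bot [375.2 181.6] [370.  159.2] rim L/R [array([319.5, 268.1]), array([420.5, 266.4])] inner [372.7 217.9]
156 outer top/bot [367.5 182. ] [362.9 159.6] rim L/R [array([319.7, 270.9]), array([421.1, 263.6])] inner [368.4 218.1]
```

```bash
python3 - <<'E'
from h import *
from rig import manip
s=manip.state()
for b in(.06,0):
    p,R=grasp([.583,.3235,0],152,30,b); print(p,rel(s,p,R))
E
```

```text
[0.4986785  0.36833453 0.09000704] [ 0.322  0.311  0.641  0.002 -0.003 -0.008]
[0.52516693 0.35425039 0.03804552] [ 0.318  0.309  1.041  0.002 -0.003 -0.008]
```

Request:
jog_arm([
  [0.1,0.1,0.1,0,0,0],
  [0.2,0.2,0.2,0,0,0],
  [0.32,0.31,0.3,0,0,0],
  [0.32,0.31,0.4,0,0,-0.01],
  [0.32,0.31,0.5,0,0,-0.01],
  [0.32,0.31,0.64,0,0,-0.01],
  [0.32,0.31,0.64,0,0,-0.01],
  [0.32,0.31,0.64,0,0,-0.01],
])

```text
t: 7.25
tool_pos: [0.4976, 0.3689, 0.0901]
tool_rot: [0.621, 2.563, -0.163]
contact_force: [-0.1, -0.9, -0.6]
opening: 1.002
grasp_force: 0.0
```

Request:
jog_arm([
  [0,0,0.08,0,0,0],
  [0,0,0.16,0,0,0],
  [0,0,0.24,0,0,0],
  [0,0,0.32,0,0,0],
  [0,0,0.4,0,0,0],
  [0,0,0.4,0,0,0],
  [0,0,0.4,0,0,0],
  [0,0,0.4,0,0,0],
])

```text
t: 8.25
tool_pos: [0.5236, 0.356, 0.038]
tool_rot: [0.62, 2.563, -0.162]
contact_force: [0.3, -0.6, -0.8]
opening: 1.002
grasp_force: 0.0
```

```bash
python3 - <<'E'
from h import *
s=rec(); p,R=grasp([.583,.3235,0],152,30); print(rel(s,p,R),s["contact_force"])
import cv2
from rig import optics
a=optics.snapshot("wrist")["img"][120:360,200:520]; b=optics.snapshot("side")["img"][200:440,190:510]
cv2.imwrite("pics/w2.png",cv2.convertScaleAbs(np.hstack([cv2.resize(x,(400,300)) for x in(a,b)])[:,:,::-1],alpha=1.7,beta=10))
E
```

```text
8.25 [-0.74  0.85 -0.31  1.89  1.23  0.8  -0.9 ]
[-0.013 -0.006  0.007  0.003 -0.003  0.004] [ 0.30104687 -0.60519745 -0.80164131]
```

View pics/w2.png

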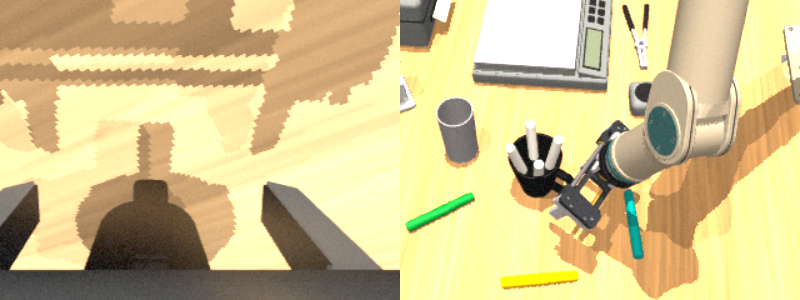

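The handle sits centred between the fingers (150, with the fingers at 38 and 265), so I'll close the gripper.

Request:
jog_arm([
  [0,0,0,0,0,0],
  [0,0,0,0,0,0],
  [0,0,0,0,0,0],
  [0,0,0,0,0,0],
  [0,0,0,0,0,0],
  [0,0,0,0,0,0],
  [0,0,0,0,0,0],
  [0,0,0,0,0,0],
], grip=-1)

```text
t: 9.35
tool_pos: [0.5237, 0.3554, 0.0376]
tool_rot: [0.621, 2.563, -0.163]
contact_force: [-0.0, 0.2, -0.6]
opening: 0.184
grasp_force: 0.0
```

```bash
python3 - <<'E'
from kin import *
D=json.load(open("d.json"))
r=fit(D); print(r.cost,r.x.round(4)); print(r.fun[:6*len(D)].reshape(-1,6).round(3))
# with joint zero offsets
f=lambda P:np.r_[fres2(P,D),P[6:9]*.01,P[9:]*.01]
def fres2(P,D): return fres(P[:9],[dict(d,q=np.array(d['q'])+np.r_[0,P[9:],0]) for d in D])
r=least_squares(f,np.r_[r.x,np.zeros(5)]); print(r.cost,r.x.round(4)); print(r.fun[:6*len(D)].reshape(-1,6).round(3)); np.save("P.npy",r.x)
E
```

```text
0.0018252810665412122 [ 0.3336  0.5421  0.369   0.379  -0.0473  1.5267  0.0062 -0.0199 -0.0055]
[[-0.008 -0.007  0.007  0.003 -0.    -0.003]
 [-0.006 -0.002 -0.001 -0.    -0.    -0.003]
 [ 0.009  0.034 -0.01  -0.015  0.    -0.001]
 [-0.019  0.005  0.001 -0.018  0.004  0.001]
 [ 0.001  0.003  0.004 -0.023  0.     0.003]
 [ 0.004 -0.005 -0.001 -0.023 -0.     0.003]]
0.000651011666294833 [ 0.3463  0.5459  0.401   0.3782 -0.0635  1.5448  0.0036 -0.0092  0.0093
 -0.0176 -0.0286  0.0146  0.0216  0.0017]
[[-0.011 -0.006 -0.002  0.004  0.001 -0.002]
 [-0.009 -0.006 -0.007  0.002  0.003 -0.002]
 [-0.002  0.019 -0.008 -0.005 -0.     0.   ]
 [-0.009  0.005  0.012 -0.001  0.002 -0.   ]
 [ 0.002  0.008  0.007 -0.001  0.008  0.004]
 [ 0.    -0.002 -0.001 -0.    -0.004  0.   ]]
```

Request:
jog_arm([
  [0,0,0,0,0,0],
  [0,0,0,0,0,0],
  [0,0,0,0,0,0],
  [0,0,0,0,0,0],
  [0,0,0,0,0,0],
  [0,0,0,0,0,0],
  [0,0,0,0,0,0],
  [0,0,0,0,0,0],
])

```text
t: 10.35
tool_pos: [0.5236, 0.3554, 0.0376]
tool_rot: [0.621, 2.563, -0.163]
contact_force: [-0.9, -0.1, -0.4]
opening: 0.147
grasp_force: 30.0
```

```bash
cat > plan.py <<'E'
from kin import *
import h
P=np.load("P.npy"); off=np.r_[0,P[9:],0]
LO=np.array([-3.06,-.37,-1.25,.18,-1.1,.23,-2.94])+.08; HI=np.array([3.06,2.12,1.32,2.47,4.24,1.98,2.94])-.08
F=lambda q:fk(np.array(q)+off,P[:9])
def ik(p,R,q0,w=.02):
    def f(q):
        a,B=F(q); return np.r_[(a-p)*5,(B.inv()*R).as_rotvec(),w*(q-q0)]
    r=least_squares(f,np.clip(q0,LO+1e-6,HI-1e-6),bounds=(LO,HI)); e=f(r.x)[:6]; return r.x,np.linalg.norm(e)
# grasp transform tool in mug frame (mug x = inward)
TH=30
gp,gR=h.grasp([0,0,0],180,TH)
def tool(mp,MR): return MR.apply(gp)+mp,MR*gR
E
python3 - <<'E'
from plan import *
from rig import manip
s=manip.state(); print(s["opening"],s["grasp_force"])
q0=np.array(s["joint_positions"]); print(gp,F(q0)[0],s["tool_pos"])
tc=np.array([.58,-.33])
out=[]
for hd in range(0,360,30):
  for psi in(-60,-30,0,30,60):
    M=Ro.from_euler('z',hd,degrees=True)*Ro.from_euler('y',118,degrees=True)*Ro.from_euler('z',psi,degrees=True)
    d=M.apply([0,0,1]); rim=np.r_[tc-d[:2]*.05,.14]; mp=rim-d*.095
    p,R=tool(mp,M)
    for s5 in(0,2,3.3):
      qi=q0.copy(); qi[0]=.6; qi[4]=s5
      q,e=ik(p,R,qi)
      if e<.03: out.append((e,hd,psi,np.linalg.norm((q-q0)[1:]),q.round(2),p.round(2)))
out.sort(key=lambda o:o[3])
for o in out[:14]: print(*o)
E
```

```text
0.14717536445021842 29.964685187660507
[-6.55000000e-02  8.02143653e-18  3.80455173e-02] [0.52361223 0.35511768 0.03728527] [0.52363653 0.35542614 0.03755744]
0.00046809854568502876 90 -60 1.790852595677222 [-0.14  1.38  0.37  2.26  2.01  1.67  0.08] [ 0.52 -0.41  0.2 ]
0.000881839129249417 90 -60 1.8336313388840448 [-0.06  1.35  0.28  2.26  2.02  1.76  0.12] [ 0.52 -0.41  0.2 ]
0.0007355958514497934 60 -60 1.8674691631961442 [-0.18  1.27  0.19  1.91  1.42  1.6   0.64] [ 0.49 -0.37  0.2 ]
0.0009532499396880172 60 -60 1.9161324048511823 [-0.02  1.26 -0.03  1.91  1.5   1.81  0.62] [ 0.49 -0.37  0.2 ]
0.0011996118818770655 60 -60 1.9581523018508953 [ 0.05  1.27 -0.12  1.91  1.54  1.9   0.62] [ 0.49 -0.37  0.2 ]
0.0010823291918848413 90 -30 2.1539277928087053 [-0.12  1.11  0.2   2.15  1.84  1.48  0.94] [ 0.55 -0.4   0.22]
0.0015440750913323451 90 -30 2.1854148434615936 [-0.05  1.1   0.11  2.15  1.86  1.56  0.97] [ 0.55 -0.4   0.22]
0.0013161714360593333 210 -30 2.2231848116693818 [ 1.47  1.58 -1.17  1.42 -0.39  0.95 -0.01] [ 0.66 -0.32  0.22]
0.0007340459684441233 210 -30 2.223859090753772 [ 1.47  1.58 -1.17  1.42 -0.39  0.95 -0.01] [ 0.66 -0.32  0.22]
0.0014182494713673838 120 -60 2.3049939642589017 [-0.1   1.72  0.93  2.31  2.45  1.9  -0.6 ] [ 0.57 -0.43  0.2 ]
0.0010994256286143355 240 0 2.3298574842877873 [ 1.4   1.54 -1.17  1.34 -0.26  1.2   0.33] [ 0.61 -0.27  0.22]
0.0007791770764012919 240 0 2.3301653321641838 [ 1.4   1.54 -1.17  1.34 -0.26  1.2   0.34] [ 0.61 -0.27  0.22]
0.001217176800506122 210 -60 2.3350778903089626 [ 1.27  1.72 -1.17  0.99 -0.39  1.4  -0.48] [ 0.68 -0.34  0.2 ]
0.010079630023340386 120 -30 2.352345174897915 [-0.08  1.27  0.57  2.39  2.56  1.7   0.41] [ 0.59 -0.41  0.22]
```

```bash
python3 - <<'E'
from plan import *
from rig import manip
q0=np.array(manip.state()["joint_positions"]); tc=np.array([.58,-.33])
for hd,psi in((60,-60),(60,-45),(60,-30),(75,-45),(90,-30),(40,-60),(40,-40)):
    q=q0; log=[]; bad=0
    az0=-28; hu=hd+psi
    for k in np.linspace(0,1,7):   # carry
        a=np.arctan2(.32,.58)*(1-k)+np.arctan2(-.33,.58)*k
        d=np.array([np.cos(np.radians(hd)),np.sin(np.radians(hd)),0])
        M=Ro.from_euler('z',az0+(hu-az0)*k,degrees=True)
        mp=np.array([.66*np.cos(a),.66*np.sin(a),.16])
        qn,e=ik(*tool(mp,M),q); bad=max(bad,e); q=qn
    qc=q
    for t in np.linspace(0,118,8):
        d=Ro.from_euler('zy',[0,0]); M=Ro.from_euler('z',hd,degrees=True)*Ro.from_euler('y',t,degrees=True)*Ro.from_euler('z',psi,degrees=True)
        d=M.apply([0,0,1]); rim=np.r_[tc-d[:2]*.05,.25-.1*t/118]
        qn,e=ik(*tool(rim-d*.095,M),q); bad=max(bad,e); log.append(round(float(e),3)); q=qn
    print(hd,psi,"err",round(bad,3),log,"carry",qc.round(2),"pour",q.round(2))
E
```

```text
60 -60 err 0.002 [0.0, 0.001, 0.001, 0.0, 0.0, 0.0, 0.0, 0.0] carry [ 1.5   0.72 -1.17  2.09  0.96  0.42  1.32] pour [ 0.05  1.25 -0.12  1.92  1.54  1.9   0.63]
60 -45 err 0.002 [0.0, 0.0, 0.001, 0.0, 0.0, 0.0, 0.0, 0.0] carry [ 1.54  0.81 -1.17  1.95  0.61  0.54  1.98] pour [ 0.1   1.18 -0.21  1.84  1.5   1.89  0.99]
60 -30 err 0.002 [0.0, 0.0, 0.0, 0.0, 0.0, 0.0, 0.0, 0.0] carry [ 1.52  0.9  -1.17  1.78  0.47  0.74  2.39] pour [ 0.12  1.14 -0.24  1.71  1.43  1.88  1.35]
75 -45 err 0.002 [0.0, 0.0, 0.001, 0.001, 0.001, 0.0, 0.0, 0.0] carry [ 1.52  0.9  -1.17  1.78  0.47  0.74  2.39] pour [ 0.15  1.17 -0.21  2.06  1.75  1.9   0.84]
90 -30 err 0.06 [0.059, 0.0, 0.0, 0.001, 0.001, 0.001, 0.0, 0.0] carry [ 1.35  1.05 -1.17  1.41  0.46  1.19  2.86] pour [ 0.25  1.12 -0.3   2.15  1.95  1.9   1.12]
40 -60 err 0.001 [0.0, 0.0, 0.0, 0.0, 0.0, 0.0, 0.0, 0.0] carry [ 1.22  0.51 -0.91  2.21  1.36  0.31  0.43] pour [-0.03  1.28 -0.03  1.6   1.22  1.9   0.89]
40 -40 err 0.002 [0.0, 0.0, 0.0, 0.0, 0.0, 0.0, 0.0, 0.0] carry [ 1.5   0.72 -1.17  2.09  0.96  0.42  1.32] pour [ 0.01  1.22 -0.04  1.47  1.15  1.9   1.33]
```

Request:
jog_arm([
  [-0.02,0,-0.04,0,0,0],
  [-0.08,0,-0.14,0,0,0],
  [-0.15,0,-0.26,0,0,0],
  [-0.22,0,-0.38,0,0,0],
  [-0.29,0,-0.5,0,0,0],
  [-0.36,0,-0.62,0,0,0],
  [-0.4,0,-0.69,0,0,0],
  [-0.4,0,-0.69,0,0,0],
])

```text
t: 11.35
tool_pos: [0.525, 0.3551, 0.1576]
tool_rot: [0.621, 2.563, -0.161]
contact_force: [0.8, 0.2, -5.8]
opening: 0.143
grasp_force: 30.0
```

```bash
python3 - <<'E'
from h import *
s=rec(); print(s["contact_force"],s["opening"],s["torque"])
R0=Ro.from_rotvec(s["tool_rot"]); print(R0.inv().apply([0,-.165,0])/.15)
import cv2
from rig import optics
a=optics.snapshot("side")["img"][200:440,190:510]
cv2.imwrite("pics/s3.png",cv2.convertScaleAbs(cv2.resize(a,(640,480))[:,:,::-1],alpha=1.7,beta=10))
E
```

```text
11.35 [-0.68  0.66 -0.4   1.83  1.02  0.93 -0.64]
[ 0.7583881   0.22445039 -5.79622054] 0.14300531878440087 [0.49124343 0.74168073 0.0018654 ]
[-0.43901538 -0.97808008  0.24622113]
```

View pics/s3.png

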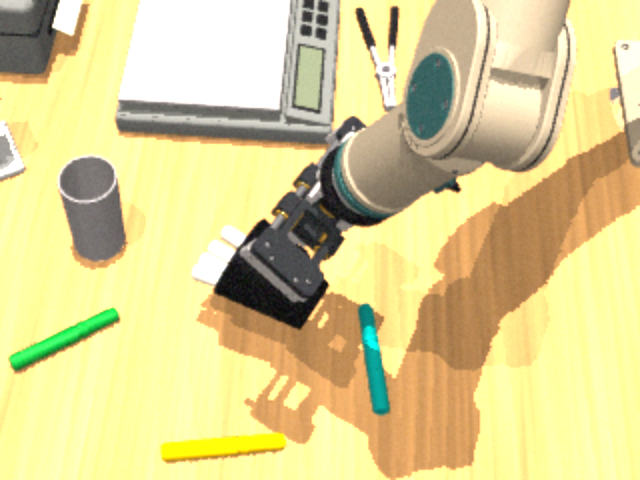

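The mug has drooped in the grip: its foot is at about (314,307) and its mouth at about (238,257) in this crop. The markers are still inside. Next I'll measure the droop.

```bash
python3 - <<'E'
from h import *
from rig import manip
s=manip.state(); R0=Ro.from_rotvec(s["tool_rot"]); z=R0.as_matrix()[:,2]; yt=R0.as_matrix()[:,1]
g=np.array(s["tool_pos"])-.019*z
o=np.array([-.883,.469,0]); # handle dir
for t in range(0,110,10):
    ax=np.cross([0,0,1],-o); Rt=Ro.from_rotvec(ax*np.radians(t))
    f=lambda r,zz:pj("side",g+Rt.apply(-o*(.075+r)+np.array([0,0,zz-.0545])))
    print(t,"foot",f(0,0),"rim",f(0,.095),"near foot",f(-.028,0),"far rim",f(.047,.095), "far foot",f(.028,0))
E
```

```text
0 foot [296.6 318.3] rim [294.7 291.2] near foot [307.7 324.4] far rim [275.4 281. ] far foot [285.7 312.4]
10 foot [301.  323.9] rim [292.6 294. ] near foot [311.9 328.6] far rim [274.1 286.5] far foot [290.4 319.2]
20 foot [306.1 329.2] rim [291.5 297.5] near foot [316.4 332.5] far rim [274.3 292.8] far foot [296.  326.1]
30 foot [311.7 334.3] rim [291.5 301.6] near foot [321.3 336. ] far rim [276.  299.6] far foot [302.4 332.7]
40 foot [317.8 339. ] rim [292.5 306.2] near foot [326.4 339.2] far rim [279.2 306.9] far foot [309.6 338.9]
50 foot [324.2 343.2] rim [294.5 311.1] near foot [331.5 341.7] far rim [283.6 314.5] far foot [317.2 344.6]
60 foot [330.7 346.7] rim [297.4 316.2] near foot [336.5 343.7] far rim [289.1 322. ] far foot [325.1 349.6]
70 foot [337.1 349.5] rim [301.1 321.3] near foot [341.3 345. ] far rim [295.6 329.4] far foot [333.1 353.9]
80 foot [343.4 351.5] rim [305.5 326.4] near foot [345.7 345.5] far rim [303.  336.5] far foot [341.1 357.2]
90 foot [349.3 352.5] rim [310.5 331.2] near foot [349.7 345.3] far rim [311.  343.1] far foot [348.9 359.6]
100 foot [354.6 352.7] rim [316.  335.7] near foot [353.  344.3] far rim [319.5 349.1] far foot [356.2 360.8]
```

```bash
python3 - <<'E'
from plan import *
from rig import manip
s=manip.state(); q0=np.array(s["joint_positions"]); R0=Ro.from_rotvec(s["tool_rot"]); p0=np.array(s["tool_pos"])
for hdg in(0,-25,-50):
  q=q0
  for d in(0,-20,-40,-55):
    q,e=ik(p0+[0,0,.0004*-d],R0*Ro.from_euler('y',d,degrees=True),q,.005); print("rot",hdg,d,round(e,3),q.round(2))
    if d in(-40,-55):
        qq=q
        for k in(.25,.5,.75,1):
            qq,e=ik(p0+[0,-.68*k,.0004*-d],Ro.from_euler('z',hdg*k,degrees=True)*R0*Ro.from_euler('y',d,degrees=True),qq,.005); print("   move",k,round(e,3),qq.round(2))
E
```

```text
rot 0 0 0.0 [-0.68  0.67 -0.4   1.84  1.02  0.93 -0.64]
rot 0 -20 0.0 [-0.94  0.76 -0.27  1.91  1.29  1.13 -1.04]
rot 0 -40 0.0 [-1.14  0.94 -0.14  1.92  1.4   1.38 -1.3 ]
   move 0.25 0.0 [-1.    0.89 -0.11  2.32  1.63  1.32 -1.65]
   move 0.5 0.242 [-0.29  1.09 -0.75  2.39  1.69  1.9  -1.58]
   move 0.75 0.458 [ 0.22  1.09 -0.92  2.39  1.87  1.9  -1.24]
   move 1 0.393 [ 1.52  1.03 -1.17  2.39  2.73  0.72 -0.45]
rot 0 -55 0.0 [-1.24  1.1  -0.04  1.87  1.43  1.55 -1.43]
   move 0.25 0.0 [-1.13  1.1   0.    2.27  1.58  1.5  -1.82]
   move 0.5 0.195 [-0.66  1.27 -0.25  2.39  1.67  1.9  -2.03]
   move 0.75 0.388 [-0.51  1.51  0.14  2.39  1.84  1.9  -2.37]
   move 1 0.348 [-0.27  1.82  0.78  2.39  2.25  1.9  -2.86]
rot -25 0 0.0 [-0.68  0.67 -0.4   1.84  1.02  0.93 -0.64]
rot -25 -20 0.0 [-0.94  0.76 -0.27  1.91  1.29  1.13 -1.04]
rot -25 -40 0.0 [-1.14  0.94 -0.14  1.92  1.4   1.38 -1.3 ]
   move 0.25 0.0 [-1.01  0.89 -0.09  2.22  1.5   1.3  -1.56]
   move 0.5 0.063 [-0.29  1.09 -0.76  2.39  1.63  1.9  -1.66]
   move 0.75 0.193 [ 0.08  1.09 -0.76  2.39  1.77  1.9  -1.53]
   move 1 0.17
[... 369 characters left out ...]
.68  0.67 -0.4   1.84  1.02  0.93 -0.64]
rot -50 -20 0.0 [-0.94  0.76 -0.27  1.91  1.29  1.13 -1.04]
rot -50 -40 0.0 [-1.14  0.94 -0.14  1.92  1.4   1.38 -1.3 ]
   move 0.25 0.0 [-1.01  0.9  -0.08  2.12  1.38  1.31 -1.47]
   move 0.5 0.0 [-0.82  0.88  0.01  2.26  1.44  1.22 -1.6 ]
   move 0.75 0.0 [-0.56  0.88  0.13  2.31  1.58  1.13 -1.65]
   move 1 0.0 [-0.28  0.9   0.26  2.21  1.69  1.03 -1.58]
rot -50 -55 0.0 [-1.24  1.1  -0.04  1.87  1.43  1.55 -1.43]
   move 0.25 0.0 [-1.12  1.08  0.01  2.07  1.36  1.49 -1.61]
   move 0.5 0.0 [-0.93  1.09  0.09  2.21  1.4   1.39 -1.74]
   move 0.75 0.0 [-0.68  1.11  0.21  2.26  1.52  1.3  -1.81]
   move 1 0.0 [-0.4   1.12  0.35  2.18  1.64  1.2  -1.75]
```

Request:
jog_arm([
  [0,0,0,0,-0.04,0],
  [0,0,0,0,-0.09,0],
  [0,0,0,0,-0.14,0],
  [0,0,0,0,-0.18,0],
  [0,0,0,0,-0.22,0],
  [0,0,0,0,-0.24,0],
  [0,0,0,0,-0.25,0],
  [0,0,0,0,-0.25,0],
])

```text
t: 12.4
tool_pos: [0.5245, 0.3552, 0.1558]
tool_rot: [0.435, 1.805, -0.332]
contact_force: [1.0, 0.5, -5.5]
opening: 0.146
grasp_force: 30.0
```

```bash
python3 - <<'E'
from h import *
s=rec(); print(s["contact_force"],s["opening"],s["torque"])
import cv2
from rig import optics
a=optics.snapshot("side")["img"][260:400,240:400]; b=optics.snapshot("top")["img"][150:290,130:290]
cv2.imwrite("pics/s4.png",cv2.convertScaleAbs(np.hstack([cv2.resize(x,(400,350)) for x in(a,b)])[:,:,::-1],alpha=1.7,beta=10))
R0=Ro.from_rotvec(s["tool_rot"]); z=R0.as_matrix()[:,2]; y=R0.as_matrix()[:,1];print(y,z)
g=np.array(s["tool_pos"])-.019*z; ho=np.cross(y,[0,0,1]); print("inward",ho)
for t in range(0,110,10):
    Rt=Ro.from_rotvec(y*np.radians(t))
    f=lambda r,zz:((pj("side",g+Rt.apply(ho*(.075+r)+np.array([0,0,zz-.0545])))-[240,260])*2.5).round()
    print(t,"foot",f(0,0),"rim",f(0,.095),"near foot",f(-.028,0),"far rim",f(.047,.095), "far foot",f(.028,0))
E
```

```text
12.4 [-1.2   1.02 -0.08  1.91  1.39  1.4  -1.36]
[ 1.02922212  0.54862039 -5.47570372] 0.1456444610848204 [ 1.0428908   1.76366587 -0.03188374]
[ 0.45651905  0.889713   -0.00106451] [ 0.85656368 -0.43983278 -0.26989959]
inward [ 0.889713   -0.45651905  0.        ]
0 foot [150. 160.] rim [146.  93.] near foot [178. 175.] far rim [98. 69.] far foot [123. 146.]
10 foot [161. 174.] rim [141. 100.] near foot [189. 185.] far rim [94. 82.] far foot [135. 162.]
20 foot [174. 187.] rim [138. 109.] near foot [200. 195.] far rim [95. 98.] far foot [148. 179.]
30 foot [188. 200.] rim [138. 119.] near foot [212. 204.] far rim [ 99. 115.] far foot [165. 195.]
40 foot [203. 211.] rim [140. 130.] near foot [225. 212.] far rim [107. 132.] far foot [183. 211.]
50 foot [220. 221.] rim [145. 142.] near foot [238. 218.] far rim [118. 151.] far foot [202. 225.]
60 foot [236. 230.] rim [152. 155.] near foot [251. 222.] far rim [131. 169.] far foot [222. 237.]
70 foot [252. 237.] rim [162. 168.] near foot [263. 226.] far rim [148. 188.] far foot [242. 248.]
80 foot [268. 242.] rim [173. 180.] near foot [274. 227.] far rim [166. 205.] far foot [262. 256.]
90 foot [283. 244.] rim [185. 192.] near foot [284. 227.] far rim [186. 221.] far foot [282. 262.]
100 foot [296. 245.] rim [199. 203.] near foot [292. 224.] far rim [208. 236.] far foot [300. 264.]
```

View pics/s4.png

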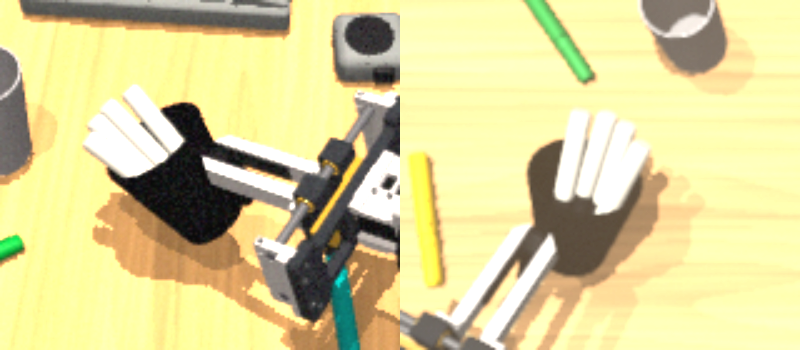

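The mug now tilts about 45–50°, all four markers are inside, and the grip holds. I'll carry it to the tray.

```bash
cat plan.py >/dev/null; python3 - <<'E'
from h import *
from plan import ik
from rig import manip
s=manip.state(); R0=Ro.from_rotvec(s["tool_rot"]); q=np.array(s["joint_positions"])
g0=np.array(s["tool_pos"])-.019*R0.as_matrix()[:,2]; g1=np.array([.57,-.27,.225]); cur=dict(s)
N=5; 
for k in range(1,N+1):
    f=k/N; R=Ro.from_euler('z',-50*f,degrees=True)*R0; g=g0+(g1-g0)*f; g[2]=g0[2]+(g1[2]-g0[2])*min(1,f*2.5)
    p=g+.019*R.as_matrix()[:,2]; q,e=ik(p,R,q,.005); print(rel(cur,p,R),p.round(3),round(e,3),q.round(2)); cur=dict(tool_pos=p,tool_rot=R.as_rotvec())
for t in(25,50,75):
    Rp=R*Ro.from_euler('y',t,degrees=True); p=g1+.019*Rp.as_matrix()[:,2]; q,e=ik(p,Rp,q,.005); print(t,rel(cur,p,Rp),round(e,3),q.round(2))
E
```

```text
[-0.325 -0.734  0.384  0.054 -0.     0.015] [0.536 0.225 0.189] 0.0 [-1.1   0.94 -0.03  2.04  1.37  1.37 -1.44]
[-0.356 -0.644  0.496  0.054 -0.     0.015] [0.546 0.096 0.22 ] 0.0 [-0.96  0.86  0.04  2.15  1.37  1.31 -1.46]
[-0.182 -0.534  0.648  0.054 -0.     0.015] [ 0.555 -0.032  0.22 ] 0.0 [-0.79  0.85  0.12  2.2   1.42  1.24 -1.49]
[-0.203 -0.409  0.724  0.054 -0.     0.015] [ 0.565 -0.16   0.22 ] 0.0 [-0.59  0.86  0.21  2.18  1.49  1.17 -1.48]
[-0.218 -0.273  0.778  0.054 -0.     0.015] [ 0.574 -0.288  0.22 ] 0.0 [-0.39  0.89  0.29  2.08  1.52  1.09 -1.39]
25 [ 0.054  0.    -0.012  0.     0.139 -0.   ] 0.0 [-0.15  0.61  0.14  2.02  1.28  0.8  -0.89]
50 [ 0.097 -0.    -0.045  0.     0.278  0.   ] 0.0 [ 0.33  0.53 -0.22  1.83  0.74  0.78 -0.17]
75 [ 0.122  0.    -0.094  0.     0.417 -0.   ] 0.0 [ 0.71  0.66 -0.52  1.56  0.34  1.03  0.32]
```

Request:
jog_arm([
  [-0.02,-0.05,0.03,0.004,0,0.001],
  [-0.06,-0.15,0.08,0.011,0,0.003],
  [-0.11,-0.26,0.14,0.019,0,0.005],
  [-0.16,-0.37,0.19,0.027,0,0.008],
  [-0.22,-0.48,0.25,0.035,0,0.01],
  [-0.27,-0.6,0.31,0.044,0,0.012],
  [-0.31,-0.69,0.36,0.051,0,0.014],
  [-0.33,-0.73,0.38,0.054,0,0.015],
])

```text
t: 13.5
tool_pos: [0.5357, 0.225, 0.19]
tool_rot: [0.598, 1.768, -0.455]
contact_force: [-0.0, 0.4, -4.7]
opening: 0.146
grasp_force: 30.0
```

Request:
jog_arm([
  [-0.03,-0.05,0.04,0.005,0,0.002],
  [-0.07,-0.13,0.1,0.011,0,0.003],
  [-0.12,-0.22,0.17,0.019,0,0.005],
  [-0.18,-0.32,0.25,0.027,0,0.008],
  [-0.23,-0.42,0.32,0.035,0,0.01],
  [-0.29,-0.53,0.4,0.044,0,0.012],
  [-0.33,-0.6,0.46,0.051,0,0.014],
  [-0.36,-0.64,0.5,0.054,0,0.015],
])

```text
t: 14.5
tool_pos: [0.5465, 0.0963, 0.2218]
tool_rot: [0.758, 1.722, -0.575]
contact_force: [0.6, 0.3, -5.6]
opening: 0.145
grasp_force: 30.0
```

Request:
jog_arm([
  [-0.01,-0.04,0.05,0.005,0,0.002],
  [-0.03,-0.11,0.13,0.011,0,0.003],
  [-0.06,-0.18,0.22,0.019,0,0.005],
  [-0.09,-0.27,0.32,0.027,0,0.008],
  [-0.12,-0.35,0.42,0.035,0,0.01],
  [-0.15,-0.44,0.53,0.044,0,0.012],
  [-0.17,-0.5,0.61,0.051,0,0.014],
  [-0.18,-0.53,0.65,0.054,0,0.015],
])

```text
t: 15.5
tool_pos: [0.5563, -0.0322, 0.2214]
tool_rot: [0.916, 1.666, -0.696]
contact_force: [0.4, -1.0, -5.7]
opening: 0.142
grasp_force: 30.0
```

Request:
jog_arm([
  [-0.02,-0.04,0.06,0.005,0,0.002],
  [-0.04,-0.08,0.14,0.011,0,0.003],
  [-0.07,-0.14,0.24,0.019,0,0.005],
  [-0.1,-0.2,0.36,0.027,0,0.008],
  [-0.13,-0.27,0.47,0.035,0,0.01],
  [-0.16,-0.34,0.59,0.044,0,0.012],
  [-0.19,-0.38,0.68,0.051,0,0.014],
  [-0.2,-0.41,0.72,0.054,0,0.015],
])

```text
t: 16.5
tool_pos: [0.5647, -0.1599, 0.2216]
tool_rot: [1.071, 1.597, -0.814]
contact_force: [-0.1, 0.7, -5.0]
opening: 0.146
grasp_force: 30.0
```

Request:
jog_arm([
  [-0.02,-0.02,0.06,0.005,0,0.002],
  [-0.05,-0.06,0.16,0.011,0,0.003],
  [-0.08,-0.1,0.27,0.019,0,0.005],
  [-0.11,-0.14,0.39,0.027,0,0.008],
  [-0.14,-0.18,0.51,0.035,0,0.01],
  [-0.18,-0.22,0.63,0.044,0,0.012],
  [-0.21,-0.26,0.73,0.051,0,0.014],
  [-0.22,-0.27,0.78,0.054,0,0.015],
])

```text
t: 17.5
tool_pos: [0.5732, -0.2879, 0.2221]
tool_rot: [1.225, 1.517, -0.931]
contact_force: [-0.1, -0.2, -4.9]
opening: 0.146
grasp_force: 30.0
```

```bash
python3 - <<'E'
from h import *
s=rec(); print(s["contact_force"],s["opening"],s["tool_pos"],s["torque"])
import cv2
from rig import optics
a=optics.snapshot("side")["img"][60:270,200:440]; b=optics.snapshot("top")["img"][130:340,360:600]
cv2.imwrite("pics/s5.png",cv2.convertScaleAbs(np.hstack([cv2.resize(x,(400,350)) for x in(a,b)])[:,:,::-1],alpha=1.7,beta=10))
E
```

```text
17.5 [-0.36  0.89  0.26  2.09  1.5   1.1  -1.37]
[-0.08441115 -0.18606528 -4.94876865] 0.14592894643040377 [ 0.57315761 -0.28793267  0.22205747] [ 2.18128454  0.41893886 -0.03401238]
```

View pics/s5.png

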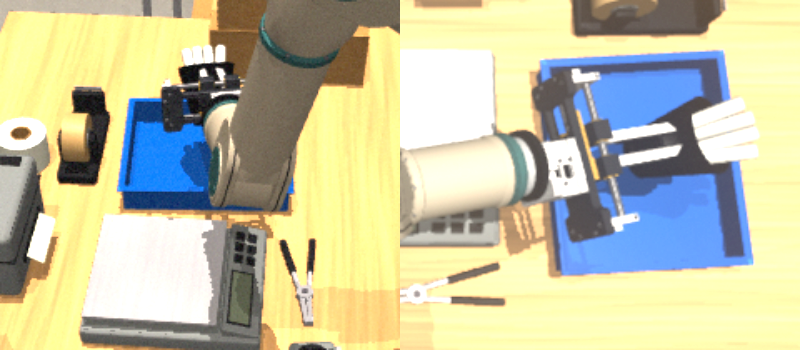

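```bash
python3 - <<'E'
from h import *
from plan import ik
from rig import manip
s=manip.state(); R=Ro.from_rotvec(s["tool_rot"]); q=np.array(s["joint_positions"]); cur=dict(s)
for t,g in((12,[.555,-.22,.225]),(45,[.55,-.215,.225]),(78,[.55,-.215,.225])):
    Rp=R*Ro.from_euler('y',t,degrees=True); p=np.array(g)+.019*Rp.as_matrix()[:,2]; q,e=ik(p,Rp,q,.005); print(t,rel(cur,p,Rp),round(e,3),q.round(2)); cur=dict(tool_pos=p,tool_rot=Rp.as_rotvec())
E
```

```text
12 [ 0.13  -0.025 -0.329  0.     0.067  0.   ] 0.0 [-0.36  0.73  0.17  2.08  1.37  1.02 -1.2 ]
45 [ 0.087 -0.025 -0.056 -0.     0.183  0.   ] 0.0 [ 0.14  0.49 -0.15  1.94  0.85  0.79 -0.42]
78 [ 0.069  0.    -0.02  -0.     0.183 -0.   ] 0.0 [ 0.71  0.62 -0.57  1.65  0.3   1.01  0.27]
```

Request:
jog_arm([
  [0.02,0,-0.04,0,0.008,0],
  [0.04,-0.01,-0.09,0,0.016,0],
  [0.06,-0.01,-0.15,0,0.026,0],
  [0.08,-0.01,-0.21,0,0.037,0],
  [0.1,-0.02,-0.27,0,0.05,0],
  [0.12,-0.02,-0.31,0,0.06,0],
  [0.13,-0.02,-0.33,0,0.067,0],
  [0.13,-0.02,-0.33,0,0.067,0],
])

```text
t: 18.6
tool_pos: [0.5593, -0.2357, 0.2167]
tool_rot: [1.356, 1.682, -0.82]
contact_force: [0.9, -0.8, -3.6]
opening: 0.147
grasp_force: 30.0
```

Request:
jog_arm([
  [0.01,0,-0.01,0,0.02,0],
  [0.02,-0.01,-0.01,0,0.045,0],
  [0.03,-0.01,-0.02,0,0.07,0],
  [0.05,-0.02,-0.03,0,0.095,0],
  [0.06,-0.02,-0.04,0,0.12,0],
  [0.07,-0.02,-0.05,0,0.145,0],
  [0.08,-0.02,-0.05,0,0.165,0],
  [0.09,-0.02,-0.06,0,0.183,0],
])

```text
t: 19.6
tool_pos: [0.5511, -0.2239, 0.2081]
tool_rot: [1.701, 2.109, -0.452]
contact_force: [-0.2, -0.4, -4.1]
opening: 0.146
grasp_force: 30.0
```

Request:
jog_arm([
  [0.01,0,0,0,0.03,0],
  [0.02,0,0,0,0.06,0],
  [0.03,0,-0.01,0,0.09,0],
  [0.05,0,-0.01,0,0.12,0],
  [0.06,0,-0.02,0,0.15,0],
  [0.07,0,-0.02,0,0.183,0],
  [0.07,0,-0.02,0,0.183,0],
  [0.07,0,-0.02,0,0.183,0],
])

```text
t: 20.6
tool_pos: [0.5498, -0.2115, 0.2053]
tool_rot: [-1.939, -2.409, -0.055]
contact_force: [0.4, 0.5, -3.1]
opening: 0.142
grasp_force: 30.0
```

```bash
python3 - <<'E'
from h import *
s=rec(); print(s["contact_force"],s["opening"],s["tool_pos"],s["torque"])
import cv2
from rig import optics
a=optics.snapshot("side")["img"][60:270,200:440]; b=optics.snapshot("top")["img"][130:340,360:600]
cv2.imwrite("pics/s6.png",cv2.convertScaleAbs(np.hstack([cv2.resize(x,(400,350)) for x in(a,b)])[:,:,::-1],alpha=1.7,beta=10))
E
```

```text
20.6 [ 0.6   0.59 -0.4   1.65  0.2   0.99  0.36]
[ 0.42924316  0.54153958 -3.05065369] 0.14218257331977094 [ 0.54981516 -0.21149947  0.2052697 ] [-0.236478   -0.14014052 -0.01201144]
```

View pics/s6.png

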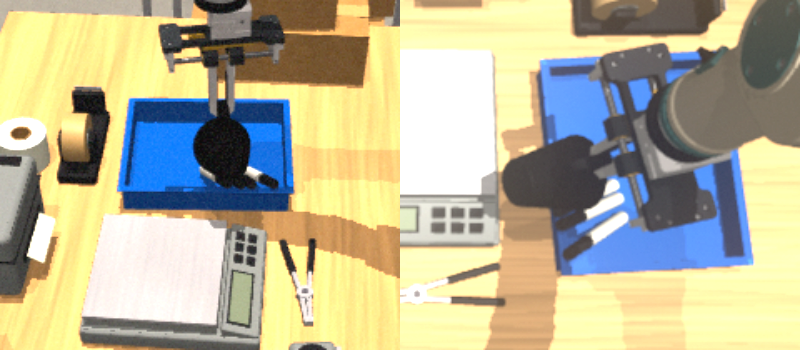

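Two markers are clearly lying in the tray, the mug is tipped past 120°, and the force reading has dropped to the weight of the empty mug. I'll lift, swing the mouth back up and move to the scale.

```bash
python3 - <<'E'
from h import *
from plan import ik
from rig import manip
s=manip.state(); R=Ro.from_rotvec(s["tool_rot"]); q=np.array(s["joint_positions"]); cur=dict(s); y=R.as_matrix()[:,1]; print("y heading",np.degrees(np.arctan2(y[1],y[0])),R.as_matrix()[:,2])
for t,yaw,g in((0,0,[.55,-.215,.27]),(-28,8,[.56,-.16,.30]),(-56,17,[.57,-.06,.30]),(-83,25,[.584,.041,.28]),(-83,25,[.584,.041,.2]),(-83,25,[.584,.041,.16]),(-83,25,[.584,.041,.115])):
    Rp=Ro.from_euler('z',yaw,degrees=True)*R*Ro.from_euler('y',t,degrees=True); p=np.array(g)+.019*Rp.as_matrix()[:,2]; q,e=ik(p,Rp,q,.005); print(t,rel(cur,p,Rp),round(e,3),q.round(2)); cur=dict(tool_pos=p,tool_rot=Rp.as_rotvec())
E
```

```text
y heading 12.473922482162513 [-0.01469118  0.05854827 -0.99817647]
0 [-0.004 -0.011 -0.302  0.     0.     0.   ] 0.0 [ 0.62  0.55 -0.42  1.59  0.17  1.08  0.39]
-28 [ 0.296  0.151 -0.194 -0.008 -0.155 -0.044] 0.0 [ 0.24  0.38 -0.34  1.85  0.67  0.92 -0.13]
-56 [ 0.488  0.311 -0.266 -0.031 -0.155 -0.039] 0.0 [-0.22  0.49 -0.33  2.07  1.27  1.15 -0.91]
-83 [ 0.377  0.43  -0.363 -0.041 -0.15  -0.018] 0.0 [-0.62  0.83 -0.21  2.1   1.49  1.57 -1.38]
-83 [ 0.524  0.001  0.097  0.     0.    -0.   ] 0.0 [-0.63  0.99 -0.19  2.09  1.52  1.57 -1.53]
-83 [ 0.262  0.     0.048  0.     0.    -0.   ] 0.0 [-0.63  1.08 -0.18  2.07  1.53  1.57 -1.59]
-83 [ 0.295  0.001  0.054  0.     0.    -0.   ] 0.0 [-0.64  1.17 -0.17  2.03  1.55  1.56 -1.64]
```

Request:
jog_arm([
  [0,0,-0.03,0,0,0],
  [0,0,-0.08,0,0,0],
  [0,0,-0.14,0,0,0],
  [0,0,-0.2,0,0,0],
  [0,0,-0.25,0,0,0],
  [0,0,-0.28,0,0,0],
  [0,-0.01,-0.3,0,0,0],
  [0,-0.01,-0.3,0,0,0],
])

```text
t: 21.7
tool_pos: [0.55, -0.2148, 0.2509]
tool_rot: [-1.94, -2.41, -0.059]
contact_force: [-0.4, 0.6, -3.6]
opening: 0.146
grasp_force: 30.0
```

Request:
jog_arm([
  [0.02,0.01,-0.02,0,-0.012,-0.003],
  [0.06,0.03,-0.04,-0.002,-0.03,-0.008],
  [0.1,0.05,-0.07,-0.003,-0.05,-0.015],
  [0.15,0.08,-0.1,-0.004,-0.075,-0.022],
  [0.2,0.1,-0.13,-0.005,-0.1,-0.029],
  [0.24,0.12,-0.16,-0.006,-0.125,-0.035],
  [0.28,0.14,-0.18,-0.007,-0.145,-0.041],
  [0.3,0.15,-0.19,-0.008,-0.155,-0.044],
])

```text
t: 22.7
tool_pos: [0.563, -0.1644, 0.2821]
tool_rot: [1.578, 2.277, -0.342]
contact_force: [-0.2, -1.0, -4.0]
opening: 0.15
grasp_force: 30.0
```

Request:
jog_arm([
  [0.04,0.02,-0.02,-0.002,-0.012,-0.003],
  [0.1,0.06,-0.05,-0.006,-0.03,-0.008],
  [0.16,0.1,-0.09,-0.01,-0.05,-0.013],
  [0.24,0.15,-0.13,-0.015,-0.075,-0.019],
  [0.32,0.2,-0.18,-0.02,-0.1,-0.025],
  [0.4,0.25,-0.22,-0.025,-0.125,-0.031],
  [0.46,0.29,-0.25,-0.029,-0.145,-0.036],
  [0.49,0.31,-0.27,-0.031,-0.155,-0.039],
])

```text
t: 23.7
tool_pos: [0.5775, -0.0699, 0.2875]
tool_rot: [1.155, 1.979, -0.567]
contact_force: [0.6, -0.4, -3.6]
opening: 0.145
grasp_force: 30.0
```

Request:
jog_arm([
  [0.03,0.03,-0.03,-0.003,-0.012,-0.001],
  [0.08,0.09,-0.07,-0.008,-0.03,-0.004],
  [0.13,0.14,-0.12,-0.014,-0.05,-0.006],
  [0.18,0.21,-0.17,-0.02,-0.073,-0.009],
  [0.24,0.28,-0.23,-0.027,-0.098,-0.012],
  [0.31,0.35,-0.3,-0.034,-0.122,-0.015],
  [0.35,0.4,-0.34,-0.038,-0.14,-0.017],
  [0.38,0.43,-0.36,-0.041,-0.15,-0.018],
])

```text
t: 24.7
tool_pos: [0.5963, 0.0278, 0.275]
tool_rot: [0.802, 1.617, -0.664]
contact_force: [-0.1, -0.2, -4.2]
opening: 0.144
grasp_force: 30.0
```

Request:
jog_arm([
  [0,0,0,0,0,0],
  [0,0,0,0,0,0],
  [0.08,0,0.02,0,0,0],
  [0.2,0,0.04,0,0,0],
  [0.32,0,0.06,0,0,0],
  [0.42,0,0.08,0,0,0],
  [0.5,0,0.09,0,0,0],
  [0.52,0,0.1,0,0,0],
])

```text
t: 25.7
tool_pos: [0.5962, 0.0259, 0.1956]
tool_rot: [0.801, 1.616, -0.667]
contact_force: [0.1, -0.3, -3.9]
opening: 0.146
grasp_force: 30.0
```

```bash
cat > tilt.py <<'E'
from h import *
import cv2
from rig import optics
def grab(tag,view="side"):
    from rig import manip
    s=manip.state(); im=optics.snapshot(view)["img"]; cv2.imwrite(f"pics/{tag}_{view}.png",im[:,:,::-1]); return s,im
def pose(s):
    R0=Ro.from_rotvec(s["tool_rot"]).as_matrix(); z,y=R0[:,2],R0[:,1]; y=y-[0,0,y[2]]; y/=np.linalg.norm(y)
    g=np.array(s["tool_pos"])-.019*z; ho=np.cross(y,[0,0,1]); return g,y,ho
def model(s,t,view,dx=0,dz=0):
    g,y,ho=pose(s); Rt=Ro.from_rotvec(y*np.radians(t)); P=[]
    for r,zz in((.028,0),(.047,.095)):
        for a in np.linspace(0,2*np.pi,40):
            P.append(pj(view,g+Rt.apply(ho*(.075+dx+r*np.cos(a))+y*r*np.sin(a)+np.array([0,0,zz-.0545+dz]))))
    return cv2.convexHull(np.array(P,np.float32)).astype(np.int32)
def iou(s,im,t,view,box=60):
    """dark-pixel score: hull dark fraction minus dark fraction in ring just outside"""
    dark=(im.max(2)<40); m=np.zeros(dark.shape,np.uint8); cv2.fillConvexPoly(m,model(s,t,view),1)
    ring=cv2.dilate(m,np.ones((9,9)))-m
    return dark[m>0].mean()-dark[ring>0].mean(),dark[m>0].mean()
E
python3 - <<'E'
from tilt import *
s=rec(); print(s["contact_force"],s["opening"],s["tool_pos"]); print(pose(s))
for v in("side","top"):
    s,im=grab("p1",v); print(v,[(t,*np.round(iou(s,im,t,v),2)) for t in range(0,100,6)])
E
```

```text
25.7 [-0.7   0.98 -0.09  2.09  1.46  1.47 -1.51]
[ 0.08344754 -0.25941309 -3.90860038] 0.14615833079350274 [0.59623191 0.02594121 0.19562038]
(array([0.58493965, 0.04081974, 0.19910093]), array([0.79644747, 0.60470771, 0.        ]), array([ 0.60470771, -0.79644747,  0.        ]))
side [(0, np.float64(0.16), np.float64(0.4)), (6, np.float64(0.22), np.float64(0.45)), (12, np.float64(0.29), np.float64(0.51)), (18, np.float64(0.4), np.float64(0.57)), (24, np.float64(0.5), np.float64(0.63)), (30, np.float64(0.6), np.float64(0.68)), (36, np.float64(0.63), np.float64(0.72)), (42, np.float64(0.47), np.float64(0.7)), (48, np.float64(0.21), np.float64(0.63)), (54, np.float64(0.16), np.float64(0.59)), (60, np.float64(0.14), np.float64(0.57)), (66, np.float64(0.12), np.float64(0.57)), (72, np.float64(0.06), np.float64(0.54)), (78, np.float64(0.06), np.float64(0.53)), (84, np.float64(0.12), np.float64(0.53)), (90, np.float64(0.12), np.float64(0.5)), (96, np.float64(0.11), np.float64(0.49))]
top [(0, np.float64(0.0), np.float64(0.0)), (6, np.float64(0.0), np.float64(0.0)), (12, np.float64(0.0), np.float64(0.0)), (18, np.float64(0.0), np.float64(0.0)), (24, np.float64(0.0), np.float64(0.0)), (30, np.float64(0.0), np.float64(0.0)), (36, np.float64(0.0), np.float64(0.0)), (42, np.float64(0.0), np.float64(0.0)), (48, np.float64(0.0), np.float64(0.0)), (54, np.float64(0.0), np.float64(0.0)), (60, np.float64(0.0), np.float64(0.0)), (66, np.float64(0.0), np.float64(0.0)), (72, np.float64(0.0), np.float64(0.0)), (78, np.float64(0.0), np.float64(0.0)), (84, np.float64(0.0), np.float64(0.0)), (90, np.float64(0.0), np.float64(0.0)), (96, np.float64(0.0), np.float64(0.0))]
```

```bash
python3 - <<'E'
from tilt import *
from plan import ik
im=cv2.imread("pics/p1_top.png"); m=np.zeros(im.shape[:2],np.uint8)
cv2.fillConvexPoly(m,np.array([(444,167),(554,162),(570,289),(456,295)]),1)
w=((im.min(2)>110)&(im[:,:,0].astype(int)-im[:,:,2]<40)&(m>0)).astype(np.uint8)
n,l,st,c=cv2.connectedComponentsWithStats(w)
for i in range(1,n):
    if st[i,4]>15:
        r=cv2.minAreaRect(np.argwhere(l==i)[:,::-1].astype(np.float32)); print(st[i],c[i].round(),[np.round(x,1) for x in r[1]],bp("top",*c[i],.015))
s=manip.state() if 0 else __import__("rig").manip.state(); R=Ro.from_rotvec(s["tool_rot"]); q=np.array(s["joint_positions"]); cur=dict(s)
for t,g in((-10,[.61,.008,.175]),(-10,[.5907,.034,.115])):
    Rp=R*Ro.from_euler('y',t,degrees=True); p=np.array(g)+.019*Rp.as_matrix()[:,2]; q,e=ik(p,Rp,q,.005); print(t,rel(cur,p,Rp),round(e,3),q.round(2)); cur=dict(tool_pos=p,tool_rot=Rp.as_rotvec())
E
```

```text
[473 239  30  44 817] [488. 261.] [np.float64(32.6), np.float64(36.2)] [ 0.5058 -0.2971  0.015 ]
-10 [ 0.092  0.001  0.297 -0.    -0.056  0.   ] 0.0 [-0.7   1.16  0.03  2.03  1.56  1.56 -1.64]
-10 [ 0.402  0.002 -0.212 -0.    -0.     0.   ] 0.0 [-0.75  1.28 -0.    1.96  1.5   1.58 -1.7 ]
```

```bash
python3 - <<'E'
import cv2,numpy as np
a=cv2.imread("pics/p1_top.png")[200:305,440:575]; b=cv2.imread("pics/p1_side.png")[170:275,240:375]
cv2.imwrite("pics/v10.png",cv2.convertScaleAbs(np.hstack([cv2.resize(x,(400,311),interpolation=3) for x in(a,b)]),alpha=1.5,beta=10))
E
```

```text
(no output)
```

View pics/v10.png

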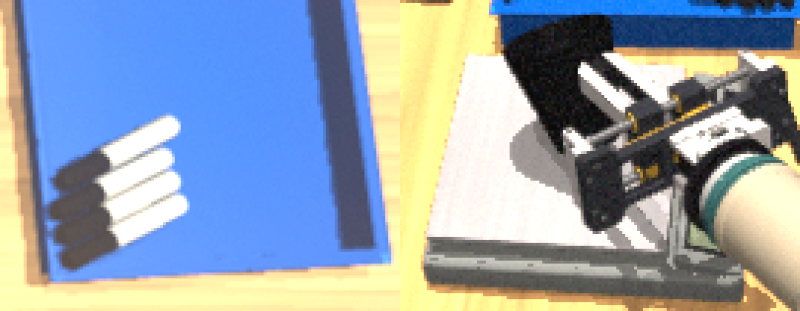

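All four markers lie side by side in the tray (crop 50–185, 115–270), and the mug over the platform is empty, tilted by about 35°. Next I'll rotate back another 10° and come down to just above touching.

Request:
jog_arm([
  [0.01,0,0.04,0,-0.006,0],
  [0.03,0,0.1,0,-0.015,0],
  [0.05,0,0.16,0,-0.025,0],
  [0.07,0,0.22,0,-0.037,0],
  [0.08,0,0.27,0,-0.048,0],
  [0.09,0,0.3,0,-0.056,0],
  [0.09,0,0.3,0,-0.056,0],
  [0.09,0,0.3,0,-0.056,0],
])

```text
t: 26.8
tool_pos: [0.6216, -0.0072, 0.1754]
tool_rot: [0.723, 1.456, -0.716]
contact_force: [0.2, -0.5, -3.8]
opening: 0.146
grasp_force: 30.0
```

```bash
python3 - <<'E'
from tilt import *
s=rec(); print(s["contact_force"],s["opening"],s["tool_pos"],s["tool_rot"]); print(pose(s)); print(Ro.from_rotvec(s["tool_rot"]).as_matrix().round(3))
s,im=grab("p2","side"); print([(t,*np.round(iou(s,im,t,"side"),2)) for t in range(8,50,3)])
E
```

```text
26.8 [-0.7   1.16  0.01  2.04  1.53  1.55 -1.63]
[ 0.20320227 -0.5005545  -3.81141708] 0.14571055658164733 [ 0.62158052 -0.0072469   0.17537324] [ 0.72323117  1.45577531 -0.71634392]
(array([0.61009374, 0.00788681, 0.17553119]), array([0.79654151, 0.60458384, 0.        ]), array([ 0.60458384, -0.79654151,  0.        ]))
[[-0.005  0.797  0.605]
 [ 0.007  0.605 -0.797]
 [-1.     0.001 -0.008]]
[(8, np.float64(0.41), np.float64(0.61)), (11, np.float64(0.43), np.float64(0.64)), (14, np.float64(0.47), np.float64(0.66)), (17, np.float64(0.5), np.float64(0.69)), (20, np.float64(0.56), np.float64(0.72)), (23, np.float64(0.64), np.float64(0.76)), (26, np.float64(0.69), np.float64(0.79)), (29, np.float64(0.74), np.float64(0.81)), (32, np.float64(0.64), np.float64(0.79)), (35, np.float64(0.5), np.float64(0.76)), (38, np.float64(0.43), np.float64(0.72)), (41, np.float64(0.39), np.float64(0.68)), (44, np.float64(0.35), np.float64(0.64)), (47, np.float64(0.3), np.float64(0.6))]
```

Request:
jog_arm([
  [0.01,0,0,0,0,0],
  [0.025,0,0,0,0,0],
  [0.04,0,0,0,0,0],
  [0.055,0,0,0,0,0],
  [0.07,0,0,0,0,0],
  [0.08,0,0,0,0,0],
  [0.09,0,0,0,0,0],
  [0.09,0,0,0,0,0],
])

```text
t: 27.85
tool_pos: [0.6215, -0.0074, 0.1616]
tool_rot: [0.723, 1.456, -0.717]
contact_force: [-0.7, 0.3, -4.7]
opening: 0.144
grasp_force: 30.0
```

Request:
jog_arm([
  [0.005,0,0,0,0,0],
  [0.01,0,0,0,0,0],
  [0.015,0,0,0,0,0],
  [0.02,0,0,0,0,0],
  [0.025,0,0,0,0,0],
  [0.03,0,0,0,0,0],
  [0.035,0,0,0,0,0],
  [0.04,0,0,0,0,0],
])

```text
t: 28.85
tool_pos: [0.6217, -0.0076, 0.1587]
tool_rot: [0.721, 1.449, -0.718]
contact_force: [-3.2, 4.1, 7.5]
opening: 0.145
grasp_force: 30.0
```

Request:
jog_arm([
  [0.004,0,-0.01,0,0,0],
  [0.008,0,-0.02,0,0,0],
  [0.013,0,-0.03,0,0,0],
  [0.019,0,-0.04,0,0,0],
  [0.025,0,-0.05,0,0,0],
  [0.031,0,-0.06,0,0,0],
  [0.037,0,-0.067,0,0,0],
  [0.04,0,-0.067,0,0,0],
])

```text
t: 29.85
tool_pos: [0.6153, 0.0007, 0.1494]
tool_rot: [0.723, 1.456, -0.717]
contact_force: [0.6, -0.3, 1.2]
opening: 0.144
grasp_force: 30.0
```

```bash
python3 - <<'E'
from tilt import *
s,im=grab("p3","side"); print(s["contact_force"],s["torque"],pose(s)[0]); print([(t,*np.round(iou(s,im,t,"side"),2)) for t in range(2,44,3)])
E
```

```text
[ 0.63606004 -0.28267194  1.22257699] [ 0.43766222  0.30141178 -0.0663145 ] [0.60381924 0.01578958 0.14959357]
[(2, np.float64(0.49), np.float64(0.67)), (5, np.float64(0.49), np.float64(0.69)), (8, np.float64(0.54), np.float64(0.72)), (11, np.float64(0.57), np.float64(0.74)), (14, np.float64(0.64), np.float64(0.77)), (17, np.float64(0.71), np.float64(0.8)), (20, np.float64(0.74), np.float64(0.81)), (23, np.float64(0.72), np.float64(0.82)), (26, np.float64(0.62), np.float64(0.79)), (29, np.float64(0.51), np.float64(0.76)), (32, np.float64(0.45), np.float64(0.72)), (35, np.float64(0.4), np.float64(0.68)), (38, np.float64(0.36), np.float64(0.64)), (41, np.float64(0.33), np.float64(0.6))]
```

Request:
jog_arm([
  [0.012,0,-0.015,0,0,0],
  [0.024,0,-0.03,0,0,0],
  [0.037,0,-0.044,0,0,0],
  [0.05,0,-0.058,0,0,0],
  [0.065,0,-0.072,0,0,0],
  [0.08,0,-0.086,0,0,0],
  [0.095,0,-0.1,0,0,0],
  [0.11,0,-0.11,0,0,0],
])

```text
t: 30.9
tool_pos: [0.6052, 0.0141, 0.1334]
tool_rot: [0.723, 1.456, -0.717]
contact_force: [-0.1, -1.2, 1.1]
opening: 0.143
grasp_force: 30.0
```

```bash
python3 - <<'E'
from tilt import *
s,im=grab("p4","side"); print(s["contact_force"],s["torque"],pose(s)[0]); print([(t,*np.round(iou(s,im,t,"side"),2)) for t in range(-4,30,3)])
E
```

```text
[-0.09957693 -1.15831821  1.05886486] [ 0.49555547  0.27861587 -0.04591399] [0.59375442 0.02925068 0.13353623]
[(-4, np.float64(0.6), np.float64(0.77)), (-1, np.float64(0.64), np.float64(0.79)), (2, np.float64(0.69), np.float64(0.81)), (5, np.float64(0.72), np.float64(0.83)), (8, np.float64(0.77), np.float64(0.85)), (11, np.float64(0.79), np.float64(0.86)), (14, np.float64(0.7), np.float64(0.83)), (17, np.float64(0.61), np.float64(0.81)), (20, np.float64(0.52), np.float64(0.77)), (23, np.float64(0.46), np.float64(0.74)), (26, np.float64(0.41), np.float64(0.7)), (29, np.float64(0.39), np.float64(0.67))]
```

Request:
jog_arm([
  [0.013,0,-0.01,0,0,0],
  [0.026,0,-0.02,0,0,0],
  [0.04,0,-0.029,0,0,0],
  [0.053,0,-0.037,0,0,0],
  [0.067,0,-0.045,0,0,0],
  [0.08,0,-0.053,0,0,0],
  [0.093,0,-0.06,0,0,0],
  [0.105,0,-0.065,0,0,0],
])

```text
t: 31.95
tool_pos: [0.5993, 0.022, 0.1209]
tool_rot: [0.72, 1.449, -0.718]
contact_force: [-3.4, 3.5, 10.4]
opening: 0.142
grasp_force: 30.0
```

```bash
python3 - <<'E'
from tilt import *
s,im=grab("p5","side"); print(s["contact_force"],s["torque"],pose(s)[0]); print([(t,*np.round(iou(s,im,t,"side"),2)) for t in range(-8,16,2)])
E
```

```text
[-3.37024605  3.51078068 10.43130551] [-1.27587137 -1.04482651 -0.1978592 ] [0.58785739 0.03717765 0.12094468]
[(-8, np.float64(0.74), np.float64(0.84)), (-6, np.float64(0.77), np.float64(0.86)), (-4, np.float64(0.8), np.float64(0.87)), (-2, np.float64(0.81), np.float64(0.87)), (0, np.float64(0.81), np.float64(0.87)), (2, np.float64(0.81), np.float64(0.88)), (4, np.float64(0.76), np.float64(0.86)), (6, np.float64(0.68), np.float64(0.83)), (8, np.float64(0.63), np.float64(0.82)), (10, np.float64(0.57), np.float64(0.79)), (12, np.float64(0.51), np.float64(0.78)), (14, np.float64(0.47), np.float64(0.75))]
```

Request:
jog_arm([
  [0.003,0,-0.002,0,0,0],
  [0.006,0,-0.003,0,0,0],
  [0.009,0,-0.005,0,0,0],
  [0.012,0,-0.006,0,0,0],
  [0.012,0,-0.006,0,0,0],
  [0.012,0,-0.006,0,0,0],
  [0.012,0,-0.006,0,0,0],
  [0.012,0,-0.006,0,0,0],
])

```text
t: 33.0
tool_pos: [0.5987, 0.0229, 0.1195]
tool_rot: [0.72, 1.449, -0.718]
contact_force: [-3.9, 5.2, 10.5]
opening: 0.144
grasp_force: 30.0
```

```bash
python3 - <<'E'
from tilt import *
s,im=grab("p6","side"); print(s["contact_force"],s["torque"],pose(s)[0]); print([(t,*np.round(iou(s,im,t,"side"),3)) for t in range(-6,8,1)])
E
```

```text
[-3.87254184  5.17900626 10.50283248] [-1.24909115 -1.00658088 -0.24960929] [0.58725899 0.03808307 0.11949517]
[(-6, np.float64(0.801), np.float64(0.874)), (-5, np.float64(0.803), np.float64(0.876)), (-4, np.float64(0.808), np.float64(0.872)), (-3, np.float64(0.824), np.float64(0.881)), (-2, np.float64(0.822), np.float64(0.882)), (-1, np.float64(0.817), np.float64(0.883)), (0, np.float64(0.795), np.float64(0.87)), (1, np.float64(0.794), np.float64(0.877)), (2, np.float64(0.776), np.float64(0.864)), (3, np.float64(0.748), np.float64(0.857)), (4, np.float64(0.728), np.float64(0.846)), (5, np.float64(0.685), np.float64(0.831)), (6, np.float64(0.655), np.float64(0.833)), (7, np.float64(0.618), np.float64(0.82))]
```

Request:
jog_arm([
  [0.005,0,-0.004,0,0,0],
  [0.01,0,-0.008,0,0,0],
  [0.015,0,-0.012,0,0,0],
  [0.02,0,-0.015,0,0,0],
  [0.02,0,-0.015,0,0,0],
  [0.02,0,-0.015,0,0,0],
  [0.02,0,-0.015,0,0,0],
  [0.02,0,-0.015,0,0,0],
])

```text
t: 34.05
tool_pos: [0.5974, 0.0249, 0.116]
tool_rot: [0.721, 1.45, -0.717]
contact_force: [-4.9, 4.1, 8.9]
opening: 0.146
grasp_force: 30.0
```

Request:
jog_arm([
  [0.004,0,-0.003,0,0,0],
  [0.008,0,-0.006,0,0,0],
  [0.012,0,-0.008,0,0,0],
  [0.012,0,-0.008,0,0,0],
  [0.012,0,-0.008,0,0,0],
  [0.012,0,-0.008,0,0,0],
  [0.012,0,-0.008,0,0,0],
  [0.012,0,-0.008,0,0,0],
])

```text
t: 35.05
tool_pos: [0.5966, 0.0259, 0.1138]
tool_rot: [0.721, 1.451, -0.717]
contact_force: [-3.0, 3.1, 9.1]
opening: 0.145
grasp_force: 30.0
```

```bash
python3 - <<'E'
from tilt import *
s,im=grab("p7","side"); print(s["contact_force"],s["torque"],pose(s)[0]); print([(t,*np.round(iou(s,im,t,"side"),3)) for t in range(-6,8,1)])
E
```

```text
[-2.96057684  3.11378802  9.07619899] [-0.89699741 -0.77467809 -0.1326744 ] [0.58513565 0.04100925 0.11388034]
[(-6, np.float64(0.822), np.float64(0.887)), (-5, np.float64(0.818), np.float64(0.885)), (-4, np.float64(0.807), np.float64(0.877)), (-3, np.float64(0.781), np.float64(0.865)), (-2, np.float64(0.76), np.float64(0.865)), (-1, np.float64(0.725), np.float64(0.853)), (0, np.float64(0.696), np.float64(0.839)), (1, np.float64(0.674), np.float64(0.828)), (2, np.float64(0.648), np.float64(0.826)), (3, np.float64(0.621), np.float64(0.818)), (4, np.float64(0.591), np.float64(0.807)), (5, np.float64(0.554), np.float64(0.794)), (6, np.float64(0.507), np.float64(0.78)), (7, np.float64(0.502), np.float64(0.776))]
```

```bash
cat > chk.py <<'E'
from tilt import *
def scan(im,s,ts):
    g=pose(s)[0]; out=[]
    for t in ts:
        a=np.radians(t); x=.103 if t>0 else .047
        dz=(.06-g[2]+x*np.sin(a))/np.cos(a)+.0545
        dark=(im.max(2)<40); best=(-1,)
        for dx in(-.006,-.003,0,.003,.006):
            m=np.zeros(dark.shape,np.uint8); cv2.fillConvexPoly(m,model(s,t,"side",dx,dz),1); ring=cv2.dilate(m,np.ones((7,7)))-m
            best=max(best,(round(dark[m>0].mean()-dark[ring>0].mean(),3),dx))
        out.append((t,round(dz*1000,1),*best))
    return out
E
python3 - <<'E'
from chk import *
im=cv2.imread("pics/p7_side.png")[:,:,::-1]; from rig import manip; s=manip.state()
for o in scan(im,s,range(-14,5,1)): print(*o)
# earlier, approximate tool poses
for f,p in(("p4",[.6052,.0141,.1334]),("p5",[.5993,.022,.1209])):
    im=cv2.imread(f"pics/{f}_side.png")[:,:,::-1]; print(f); 
    for o in scan(im,dict(s,tool_pos=np.array(p)),range(-6,16,2)): print(*o)
E
```

```text
-14 -12.7 0.826 0
-13 -11.6 0.828 0
-12 -10.5 0.833 0
-11 -9.5 0.833 0
-10 -8.4 0.825 0
-9 -7.4 0.807 0
-8 -6.5 0.8 0
-7 -5.5 0.797 0
-6 -4.6 0.788 0
-5 -3.6 0.769 0.003
-4 -2.7 0.758 0
-3 -1.9 0.745 0
-2 -1.0 0.727 0
-1 -0.2 0.706 0.003
0 0.7 0.681 0.006
1 2.5 0.682 0
2 4.2 0.695 0
3 6.0 0.707 0
4 7.7 0.679 0
p4
-6 -24.3 0.809 -0.003
-4 -22.4 0.805 -0.003
-2 -20.6 0.798 0
0 -19.0 0.777 0
2 -15.4 0.787 0
4 -11.9 0.781 0
6 -8.5 0.783 0
8 -5.2 0.774 -0.003
10 -1.9 0.779 -0.003
12 1.3 0.784 -0.003
14 4.5 0.775 -0.003
p5
-6 -11.7 0.832 0
-4 -9.9 0.807 0
-2 -8.1 0.783 0
0 -6.5 0.756 0.003
2 -2.9 0.756 0
4 0.6 0.765 0
6 4.0 0.736 0.003
8 7.4 0.752 0
10 10.8 0.737 0
12 14.1 0.74 -0.003
14 17.4 0.732 -0.006
```

```bash
python3 - <<'E'
from chk import *
from rig import manip; s=manip.state()
def left(mask,rows): return [int(np.argmax(mask[r])) if mask[r].any() else -1 for r in rows]
poses={"p3":[.6153,.0007,.1494],"p4":[.6052,.0141,.1334],"p5":[.5993,.022,.1209],"p6":[.5987,.0229,.1195],"p7":[.5966,.0259,.1138]}
for k,p in poses.items():
    im=cv2.imread(f"pics/{k}_side.png"); s2=dict(s,tool_pos=np.array(p)); g=pose(s2)[0]
    d=(im.max(2)<70).astype(np.uint8); h0=model(s2,5,"side"); x,y,w,h=cv2.boundingRect(h0); win=np.zeros_like(d); win[y-15:y+h+15,x-25:x+w//2+5]=1; d*=win
    n,l,st,c=cv2.connectedComponentsWithStats(d); d=(l==1+np.argmax(st[1:,4])).astype(np.uint8)
    rows=np.where(d.any(1))[0]; r0,r1=rows[0],rows[-1]; rr=np.arange(y-8,y+h+10,5); print(k,"box",x,y,w,h,"toprow",r0,"bot",r1,"rows",rr[0]); print(" obs",left(d,rr))
    for t,dz in {"p3":[(20,0),(23,0),(20,-.005)],"p4":[(8,-.005),(11,0)],"p5":[(3.6,0),(0,-.006)],"p6":[(2.8,0),(-2,-.007)],"p7":[(0,0.0007),(-4,-.0027),(-8,-.0065)]}[k]:
        m=np.zeros_like(d); cv2.fillConvexPoly(m,model(s2,t,"side",0,dz),1); q=np.where(m.any(1))[0]; m[:, x+w//2+5:]=0; print(" ",t,dz,q[0],q[-1],left(m,rr))
E
```

```text
p3 box 265 163 40 50 toprow 172 bot 219 rows 155
 obs [-1, -1, -1, -1, 274, 270, 269, 270, 273, 275, 277, 279, 282, -1]
  20 0 171 219 [-1, -1, -1, -1, 275, 267, 265, 268, 270, 273, 275, 278, 280, -1]
  23 0 173 220 [-1, -1, -1, -1, 280, 269, 265, 268, 270, 273, 275, 278, 280, 284]
  20 -0.005 173 220 [-1, -1, -1, -1, 278, 269, 266, 268, 270, 273, 275, 278, 280, 284]
p4 box 269 172 39 49 toprow 175 bot 222 rows 164
 obs [-1, -1, -1, 274, 272, 272, 274, 276, 278, 279, 281, 284, -1, -1]
  8 -0.005 175 223 [-1, -1, -1, 276, 270, 269, 272, 274, 276, 278, 280, 282, -1, -1]
  11 0 175 223 [-1, -1, -1, 276, 270, 269, 271, 273, 276, 278, 281, 283, -1, -1]
p5 box 271 178 40 49 toprow 175 bot 224 rows 170
 obs [-1, 274, 274, 275, 275, 275, 277, 279, 281, 282, 285, -1, -1, -1]
  3.6 0 177 225 [-1, -1, 280, 274, 271, 273, 275, 277, 279, 281, 283, 288, -1, -1]
  0 -0.006 177 225 [-1, -1, 280, 274, 272, 272, 274, 276, 278, 280, 282, 289, -1, -1]
p6 box 272 178 39 50 toprow 175 bot 223 rows 170
 obs [-1, 274, 274, 275, 275, 276, 277, 279, 281, 282, 285, -1, -1, -1]
  2.8 0 177 226 [-1, -1, 281, 274, 272, 272, 275, 277, 279, 281, 283, 288, -1, -1]
  -2 -0.007 177 225 [-1, -1, 280, 274, 272, 273, 275, 277, 279, 281, 283, 289, -1, -1]
p7 box 272 181 40 49 toprow 175 bot 223 rows 173
 obs [-1, 274, 274, 277, 276, 277, 279, 281, 282, 284, 291, -1, -1, -1]
  0 0.0007 179 226 [-1, -1, 278, 273, 273, 274, 276, 278, 280, 282, 284, -1, -1, -1]
  -4 -0.0027 178 225 [-1, 288, 278, 274, 273, 275, 277, 278, 280, 282, 285, -1, -1, -1]
  -8 -0.0065 177 224 [-1, 285, 278, 274, 274, 275, 276, 278, 279, 281, 287, -1, -1, -1]
```

```bash
cat > fitmug.py <<'E'
from tilt import *
from scipy.optimize import least_squares
from scipy.ndimage import map_coordinates
def hull(view,u,ho,y,t,z0,n=90):
    Rt=Ro.from_rotvec(y*np.radians(t)); low=min((Rt.apply(ho*s*.028))[2] for s in(1,-1)); P=[]
    for r,zz in((.028,0),(.047,.095)):
        for a in np.linspace(0,2*np.pi,60,endpoint=False):
            P.append(np.array([u[0],u[1],z0-low])+Rt.apply(ho*r*np.cos(a)+y*r*np.sin(a)+np.array([0,0,zz])))
    P=np.array(P); K,R,tt=cam(view); c=K@(R@P.T+tt[:,None]); px=(c[:2]/c[2]).T
    h=cv2.convexHull(px.astype(np.float32))[:,0]; c=np.vstack([h,h[:1]]); L=np.r_[0,np.cumsum(np.linalg.norm(np.diff(c,axis=0),axis=1))]
    q=np.linspace(0,L[-1],n,endpoint=False); b=np.c_[np.interp(q,L,c[:,0]),np.interp(q,L,c[:,1])]
    d=np.roll(b,-1,0)-np.roll(b,1,0); nn=np.c_[d[:,1],-d[:,0]]; nn/=np.linalg.norm(nn,axis=1)[:,None]
    cen=h.mean(0); nn*=np.sign(((b-cen)*nn).sum(1))[:,None]; return b,nn
def crossing(im,b,nn,lev):
    o=np.arange(-6,6.01,.25); g=im.max(2).astype(float)
    S=map_coordinates(g,[(b[:,1,None]+o*nn[:,1,None]),(b[:,0,None]+o*nn[:,0,None])],order=1)
    r=np.full(len(b),np.nan)
    for i,row in enumerate(S):
        a=row>lev
        if a.any() and not a[:4].any() and a[-6:].all(): r[i]=o[np.argmax(a)]
    return r
def fit(ims,g,ho,y,z0,fixt=None,lev=dict(side=75,top=75),u0=None):
    p=np.r_[g[:2]+.075*ho[:2] if u0 is None else u0,0 if fixt is None else fixt]
    hp=pj("side",g),pj("top",g)
    for it in range(12):
        J=[];r=[];w=[]
        for v,im in ims.items():
            b,nn=hull(v,p[:2],ho,y,p[2],z0); c=crossing(im,b,nn,lev[v])
            hd=pj(v,g)-b.mean(0); hd/=np.linalg.norm(hd); rel=(b-b.mean(0)); rel/=np.linalg.norm(rel,axis=1)[:,None]
            ok=~np.isnan(c)&((rel@hd)<.3)
            for k,e in enumerate((.001,.001,.5)):
                dp=p.copy(); dp[k]+=e; b2,_=hull(v,dp[:2],ho,y,dp[2],z0)
                if k==0: col=[]
                # displacement of the hull along normal: nearest projected
                d=np.array([((b2-bi)@ni)[np.argsort(np.abs((b2-bi)@np.array([-ni[1],ni[0]]))+50*(np.linalg.norm(b2-bi,axis=1)>8))[:2]].mean() for bi,ni in zip(b,nn)])/e
                col.append(d)
            J.append(np.array(col).T[ok]); r.append(c[ok])
        J=np.vstack(J); rr=np.concatenate(r)
        if fixt is not None: J=J[:,:2]
        W=1/(1+(rr/1.5)**2); dp=np.linalg.lstsq(J*W[:,None]**.5,rr*W**.5,rcond=None)[0]
        p[:len(dp)]+=.7*dp
    return p,[(len(x),np.median(x).round(2) if len(x) else None,np.std(x).round(2) if len(x) else None) for x in r]
E
python3 - <<'E'
from fitmug import *
ld=lambda n:cv2.imread(f"pics/{n}.png")[:,:,::-1]
o=np.array([-.883,.469,0]); ho=-o; y=np.cross([0,0,1],ho)
g=np.array([.516,.357,.0545])
I={v:ld(v+"0") for v in("side","top")}
for ft in(0,None):
  for ims in(I,{"side":I["side"]},{"top":I["top"]}): print("init",ft,list(ims),*fit(ims,g,ho,y,0,ft))
s,imt=grab("p7","top"); g,y,ho=pose(s); I={"side":ld("p7_side"),"top":imt}
c=pj("top",g+.075*ho); print("top px",c,imt[int(c[1])-20:int(c[1])+21:5,int(c[0])-25:int(c[0])+26:5].max(2))
for ft in(0,-5,None):
  for ims in(I,{"side":I["side"]},{"top":I["top"]}): print("p7",ft,list(ims),*fit(ims,g,ho,y,.06,ft))
E
```

```text
init 0 ['side', 'top'] [0.58116374 0.32144474 0.        ] [(29, np.float64(-0.25), np.float64(1.22)), (33, np.float64(-0.25), np.float64(0.74))]
init 0 ['side'] [0.58077587 0.32244226 0.        ] [(29, np.float64(0.0), np.float64(0.99))]
init 0 ['top'] [0.58139546 0.32069278 0.        ] [(32, np.float64(-0.25), np.float64(0.43))]
init None ['side', 'top'] [0.58107426 0.32142175 0.06668402] [(28, np.float64(-0.25), np.float64(0.91)), (33, np.float64(-0.25), np.float64(0.83))]
init None ['side'] [0.57975239 0.32361023 1.22100179] [(28, np.float64(0.0), np.float64(1.09))]
init None ['top'] [ 0.55671287  0.33214684 19.83592234] [(32, np.float64(-0.25), np.float64(1.15))]
top px [370.5 197.2] [[172 172 170  60  51  50  50  48  48 164 173]
 [176 177  62  51  50  48  50  49  48  52 175]
 [179 151  51  50  51  50  49  47  49  50 141]
 [178  74  50  49  55  70  72  62  47  49  69]
 [150  75  50  49  75  72  71  71  48  47  96]
 [110 110  50  48  73  72  71  71  47  49 172]
 [119  88  59  50  50  73  71  59  48  72 152]
 [ 77  68  50  60  48  47  46  48  94 155 154]
 [ 49 117  84  86  86  86  
[... 353 characters left out ...]
]
p7 -5 ['side', 'top'] [ 0.63114762 -0.02309962 -5.        ] [(36, np.float64(0.0), np.float64(1.98)), (54, np.float64(-0.25), np.float64(0.54))]
p7 -5 ['side'] [ 0.63479643 -0.03895904 -5.        ] [(43, np.float64(0.25), np.float64(1.41))]
p7 -5 ['top'] [ 0.63170771 -0.02255512 -5.        ] [(54, np.float64(-0.25), np.float64(0.51))]
p7 None ['side', 'top'] [ 6.16886711e-01 -3.63359931e-03  1.18586146e+01] [(28, np.float64(0.25), np.float64(1.07)), (53, np.float64(-0.5), np.float64(0.73))]
p7 None ['side'] [ 0.63699568 -0.04026337 -8.09400361] [(44, np.float64(0.12), np.float64(1.49))]
p7 None ['top'] [6.06480040e-01 1.22478443e-02 3.03554095e+01] [(53, np.float64(0.0), np.float64(1.17))]
```

```bash
cat > floor.py <<'E'
from fitmug import *
def poly(view,u,ho,y,t,z0,r,zz):
    Rt=Ro.from_rotvec(y*np.radians(t)); low=min((Rt.apply(ho*s*.028))[2] for s in(1,-1))
    return np.array([pj(view,np.array([u[0],u[1],z0-low])+Rt.apply(ho*r*np.cos(a)+y*r*np.sin(a)+np.array([0,0,zz]))) for a in np.linspace(0,2*np.pi,60)],np.float32)
def floor_tilt(im,g,ho,y,ts,lev=62):
    k=8; out=[]
    for t in ts:
        u=fit({"top":im},g,ho,y,.06,t)[0][:2]
        A=poly("top",u,ho,y,t,.06,.042,.095); B=poly("top",u,ho,y,t,.06,.024,.006)
        o=A.min(0)-2; sz=((A.max(0)-o+2)*k).astype(int)
        f=lambda P:cv2.fillPoly(np.zeros(sz[::-1],np.uint8),[((P-o+.5)*k).astype(np.int32)],1)
        a,b=f(A),f(B); xs=np.arange(sz[0])/k+o[0]-.5+.5/k; ys=np.arange(sz[1])/k+o[1]-.5+.5/k
        G=cv2.remap(im.max(2).astype(np.float32),*[m.astype(np.float32) for m in np.meshgrid(xs,ys)],cv2.INTER_LINEAR)
        ai=cv2.erode(a,np.ones((9,9))); obs=((G>lev)&(ai>0)); pr=(b>0)&(ai>0)
        out.append((t,u.round(4),round((obs&pr).sum()/(obs|pr).sum(),3)))
    return out
E
python3 - <<'E'
from floor import *
from rig import manip
s=manip.state(); g,y,ho=pose(s); im=cv2.imread("pics/p7_top.png")[:,:,::-1]
for o in floor_tilt(im,g,ho,y,range(-12,13,2)): print(*o)
E
```

```text
-12 [ 0.6375 -0.031 ] 0.865
-10 [ 0.6357 -0.0285] 0.867
-8 [ 0.6341 -0.0261] 0.766
-6 [ 0.6325 -0.0237] 0.662
-4 [ 0.6309 -0.0214] 0.564
-2 [ 0.6295 -0.0192] 0.492
0 [ 0.6281 -0.017 ] 0.438
2 [ 0.6261 -0.0146] 0.386
4 [ 0.6242 -0.0121] 0.338
6 [ 0.6224 -0.0099] 0.296
8 [ 0.6206 -0.0076] 0.257
10 [ 0.619  -0.0054] 0.219
12 [ 0.6175 -0.0039] 0.196
```

The floor fit shows the mug tipped back about 11° by over-pressing. I'll rotate the tool forward about the near edge of the foot.

```bash
python3 - <<'E'
from floor import *
from rig import manip
s=manip.state(); g,y,ho=pose(s); R=Ro.from_rotvec(s["tool_rot"]); u=np.array([.6365,-.0295])
E=np.r_[u-ho[:2]*.028*np.cos(np.radians(11)),.06]; print("grasp rel edge",(E-g)@ho,(E-g)@y,E[2]-g[2])
for d in(5,10):
    Rt=Ro.from_rotvec(y*np.radians(d)); p=E+Rt.apply(s["tool_pos"]-E)+[0,0,.0015*d/5]; print(d,rel(s,p,Rt*R))
E
```

```text
grasp rel edge 0.05972165609629567 -0.0017133672523488765 -0.05385102686232776
5 [-0.032  0.     0.032  0.     0.028  0.   ]
10 [-0.062  0.     0.066  0.     0.056  0.   ]
```

Request:
jog_arm([
  [-0.008,0,0.008,0,0.007,0],
  [-0.016,0,0.016,0,0.014,0],
  [-0.024,0,0.024,0,0.021,0],
  [-0.032,0,0.032,0,0.028,0],
  [-0.039,0,0.041,0,0.035,0],
  [-0.047,0,0.049,0,0.042,0],
  [-0.05,0,0.053,0,0.045,0],
  [-0.05,0,0.053,0,0.045,0],
])

```text
t: 36.15
tool_pos: [0.6017, 0.019, 0.1191]
tool_rot: [0.787, 1.583, -0.676]
contact_force: [-1.9, 1.9, 5.5]
opening: 0.144
grasp_force: 30.0
```

```bash
python3 - <<'E'
from floor import *
s,im=grab("p8","top"); g,y,ho=pose(s); print(s["t"],s["contact_force"],s["tool_pos"],g)
for o in floor_tilt(im,g,ho,y,range(-10,9,1)): print(*o)
E
```

```text
36.15 [-1.86239468  1.91124962  5.4733822 ] [0.60166408 0.01902773 0.11905509] [0.59030721 0.03399559 0.12188079]
-10 [ 0.6423 -0.0386] 0.609
-9 [ 0.6415 -0.0375] 0.66
-8 [ 0.6407 -0.0363] 0.71
-7 [ 0.6399 -0.0352] 0.752
-6 [ 0.6392 -0.034 ] 0.787
-5 [ 0.6385 -0.0329] 0.807
-4 [ 0.6377 -0.0317] 0.808
-3 [ 0.637  -0.0306] 0.823
-2 [ 0.6362 -0.0295] 0.832
-1 [ 0.6355 -0.0284] 0.812
0 [ 0.6349 -0.0273] 0.79
1 [ 0.6339 -0.0261] 0.761
2 [ 0.6329 -0.0249] 0.733
3 [ 0.6319 -0.0236] 0.701
4 [ 0.631  -0.0224] 0.676
5 [ 0.63   -0.0213] 0.649
6 [ 0.6291 -0.02  ] 0.618
7 [ 0.6283 -0.0189] 0.588
8 [ 0.6275 -0.0179] 0.557
```

Request:
jog_arm([
  [-0.005,0,0.004,0,0.003,0],
  [-0.01,0,0.008,0,0.007,0],
  [-0.015,0,0.012,0,0.011,0],
  [-0.02,0,0.016,0,0.014,0],
  [-0.02,0,0.016,0,0.014,0],
  [-0.02,0,0.016,0,0.014,0],
  [-0.02,0,0.016,0,0.014,0],
  [-0.02,0,0.016,0,0.014,0],
])

```text
t: 37.2
tool_pos: [0.6032, 0.0168, 0.1209]
tool_rot: [0.807, 1.624, -0.663]
contact_force: [-1.2, 0.4, 1.5]
opening: 0.146
grasp_force: 30.0
```

```bash
python3 - <<'E'
from floor import *
s,im=grab("p9","top"); g,y,ho=pose(s); print(s["t"],s["contact_force"],s["tool_pos"],g)
for lev in(60,63): print(lev,[(o[0],o[2]) for o in floor_tilt(im,g,ho,y,range(-6,7,1),lev)])
E
```

```text
37.2 [-1.16133009  0.38084019  1.45613596] [0.60320888 0.01676201 0.12092539] [0.59194009 0.03161473 0.12458749]
60 [(-6, np.float64(0.572)), (-5, np.float64(0.589)), (-4, np.float64(0.617)), (-3, np.float64(0.639)), (-2, np.float64(0.66)), (-1, np.float64(0.674)), (0, np.float64(0.695)), (1, np.float64(0.704)), (2, np.float64(0.685)), (3, np.float64(0.656)), (4, np.float64(0.629)), (5, np.float64(0.615)), (6, np.float64(0.593))]
63 [(-6, np.float64(0.034)), (-5, np.float64(0.035)), (-4, np.float64(0.037)), (-3, np.float64(0.039)), (-2, np.float64(0.039)), (-1, np.float64(0.039)), (0, np.float64(0.04)), (1, np.float64(0.043)), (2, np.float64(0.037)), (3, np.float64(0.029)), (4, np.float64(0.027)), (5, np.float64(0.029)), (6, np.float64(0.03))]
```

Request:
jog_arm([
  [0,0,0,0,0,0],
  [0,0,0,0,0,0],
  [0,0,0,0,0,0],
  [0,0,0,0,0,0],
  [0,0,0,0,0,0],
  [0,0,0,0,0,0],
  [0,0,0,0,0,0],
  [0,0,0,0,0,0],
], grip=-0.6)

```text
t: 38.25
tool_pos: [0.6032, 0.0167, 0.1212]
tool_rot: [0.807, 1.624, -0.663]
contact_force: [-0.1, -0.2, -0.6]
opening: 0.199
grasp_force: 0.0
```

Request:
jog_arm([
  [0,0,0,0,0,0],
  [0,0,0,0,0,0],
  [0,0,0,0,0,0],
  [0,0,0,0,0,0],
  [0,0,0,0,0,0],
  [0,0,0,0,0,0],
  [0,0,0,0,0,0],
  [0,0,0,0,0,0],
], grip=0.3)

```text
t: 39.25
tool_pos: [0.6032, 0.0167, 0.1213]
tool_rot: [0.807, 1.624, -0.663]
contact_force: [0.6, -0.3, 0.6]
opening: 0.645
grasp_force: 0.0
```

```bash
python3 - <<'E'
from floor import *
s,im=grab("p10","top"); g,y,ho=pose(s); print(s["t"],s["contact_force"],s["opening"])
print([(o[0],o[2]) for o in floor_tilt(im,g,ho,y,range(-6,7,1),60)]); print(fit({"top":im},g,ho,y,.06,0))
from rig import manip
from plan import ik
R=Ro.from_rotvec(s["tool_rot"]); q=np.array(s["joint_positions"])
for b,up in((.08,.0),(.15,.03)):
    p=np.array(s["tool_pos"])-ho*b+[0,0,up]; q,e=ik(p,R,q,.005); print(rel(s,p,R),round(e,3),q.round(2))
E
```

```text
39.25 [ 0.59428    -0.29286553  0.58997037] 0.6453490528631544
[(-6, np.float64(0.686)), (-5, np.float64(0.709)), (-4, np.float64(0.733)), (-3, np.float64(0.751)), (-2, np.float64(0.771)), (-1, np.float64(0.797)), (0, np.float64(0.794)), (1, np.float64(0.772)), (2, np.float64(0.746)), (3, np.float64(0.72)), (4, np.float64(0.698)), (5, np.float64(0.672)), (6, np.float64(0.646))]
(array([ 0.63622865, -0.02930118,  0.        ]), [(53, np.float64(-0.25), np.float64(0.44))])
[ 0.103 -0.    -0.523  0.     0.     0.   ] 0.0 [-0.79  1.14 -0.14  2.01  1.4   1.52 -1.62]
[-0.004  0.    -1.02   0.     0.     0.   ] 0.0 [-0.89  1.09 -0.2   1.99  1.27  1.59 -1.57]
```

Request:
jog_arm([
  [0,0,-0.05,0,0,0],
  [0,0,-0.12,0,0,0],
  [0,0,-0.22,0,0,0],
  [0,0,-0.34,0,0,0],
  [0,0,-0.46,0,0,0],
  [0,0,-0.56,0,0,0],
  [0,0,-0.64,0,0,0],
  [0,0,-0.64,0,0,0],
])

```text
t: 40.3
tool_pos: [0.5461, 0.0929, 0.1397]
tool_rot: [0.806, 1.624, -0.662]
contact_force: [1.1, -0.4, -0.7]
opening: 0.651
grasp_force: 0.0
```

Request:
jog_arm([
  [-0.05,0,0,0,0,0],
  [-0.12,0,0,0,0,0],
  [-0.2,0,0,0,0,0],
  [-0.3,0,0,0,0,0],
  [-0.4,0,0,0,0,0],
  [-0.45,0,0,0,0,0],
  [-0.5,0,0,0,0,0],
  [-0.5,0,0,0,0,0],
])

```text
t: 41.3
tool_pos: [0.5551, 0.0802, 0.2137]
tool_rot: [0.807, 1.623, -0.663]
contact_force: [0.4, 0.4, -0.6]
opening: 0.65
grasp_force: 0.0
```

```bash
python3 - <<'E'
from floor import *
s,im=grab("p11","top"); g,y,ho=pose(s); print(s["t"],s["contact_force"],s["tool_pos"])
gm=np.array([.5915,.03,.115]); print(fit({"top":im},gm,ho,y,.06,0),[(o[0],o[2]) for o in floor_tilt(im,gm,ho,y,range(-4,5,1),60)])
a=cv2.imread("pics/p1_top.png")[:,:,::-1].astype(int)[165:295,444:570]; print("tray diff",(np.abs(a-im[165:295,444:570]).max(2)>60).sum())
from rig import manip
print(manip.close_job())
E
```

```text
41.3 [ 0.35649198  0.35215843 -0.58531157] [0.55506635 0.08021092 0.21368735]
(array([ 0.6362343 , -0.02936127,  0.        ]), [(54, np.float64(-0.25), np.float64(0.49))]) [(-4, np.float64(0.755)), (-3, np.float64(0.777)), (-2, np.float64(0.799)), (-1, np.float64(0.822)), (0, np.float64(0.816)), (1, np.float64(0.79)), (2, np.float64(0.763)), (3, np.float64(0.739)), (4, np.float64(0.718))]
tray diff 0
the job is handed in; nothing more can be done
None
```

The job is handed in at 41.3 s: all four markers are in the tray, and the empty mug stands upright on the scale, let go and about 13 mm from the platform's middle by the camera; the hand-in call returned no verdict.

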